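# Pack the lampholder crate and bring it on to the toe plate

### The arm

A 7-joint arm with a two-finger parallel gripper is mounted at the origin on the work surface. World frame = base frame: x ahead of the robot, y to its left, z up, the work surface at z = 0. Lengths are in m, angles in rad, forces in N, time in s.
With the tool pointing down it reaches from about 0.4 to 0.875 m from the base axis. Payload 19.3 kg.
Tool frame: the origin (TCP) lies midway between the tips of the shut fingers; the grasp point (between the pads) lies 19 mm behind it; z points along the fingers, y is the line along which they close (so a half turn about z gives the same grasp; the last joint's range is limited). The gripper opens to 85 mm and grips with 20 to 120 N. Pads are 22 mm wide; open, the fingers measure 114 mm over their backs; the gripper's body (76 mm by 85 mm) begins 54 mm behind the grasp point. The pads swing forward as they close: fully open they stand 13 mm farther back than shut.
Start: joints at [-1.217, 0.521, -0.036, 1.599, 0.021, 1.021, -0.113], TCP at [0.257, 0.57, 0.231] pointing down, gripper open.
Joint ranges: [-2.91, 2.91], [-0.3, 2.13], [-1.5, 1.42], [0.17, 2.43], [-1.26, 4.41], [0.16, 1.93], [-2.52, 2.52]. Speed limits (rad/s): [1.89, 1.89, 2.39, 2.39, 3.01, 3.01, 3.01].

### API

Orientations are given as [roll, pitch, yaw] about the fixed x, y, z axes, in that order (R = Rz(yaw) Ry(pitch) Rx(roll)).
In Python, from workcell import * gives the robot as it stands. The module is installed in compiled form; this text tells all that it offers.
- The arm moves only by the tool play_rows, never from a script. Its argument "deltas" is a list of rows, each a list of 7 numbers: the shift along the tool's x, y, z in units of 500 mm (1.0 is 500 mm), then the turn, a rotation vector about the tool's x, y, z in units of 120 degrees (1.0 is 120 degrees), then the closure, from 0 (fully open) to 1 (shut). A call has 1 to 10 rows; each row is the pose to reach, as a shift and turn from the pose commanded when the call began, along the tool's axes at that moment; what a row does not reach only later rows make up. A row lasts 1/10 s, in which the tool goes at most 50 mm and 8.59 degrees, less where a joint would pass 70% of its speed; a pose out of reach is approached as far as the arm can. A call with a number of a shift or a turn outside -1 to 1 is refused whole. A call with a gripper value outside its range is refused whole. The fingers move at their own pace and stop on an object; "newtons" is the grip in N (left out, the last holds). Time passes only in rows, so rows that repeat a pose let the fingers close. It gives the time, the measured TCP pose, the force, the opening and the grip force at its end, in the units of the state.
- observe(): the state, without advancing time (a new reading comes with each control period).
- grab_frame(name): name is "scene" or "top"; returns the picture (480x640x3 uint8, red, green, blue); there is no depth.
- get_calibration(name): a dict with "fovy" (degrees; the focal length in pixels is half the picture's height over the tangent of half this angle, whatever the lens; pixels are square), "cx", "cy" (the principal point, pixels), "xyz" and "rotation" of the camera in the world. Camera axes: x right, y down, z forward; pixel columns grow to the right and rows downward; lengths in m; the calibration is good to about 2 mm. A picture is of the moment at which its call begins. get_calibration takes no time and is no camera call.
- job_done(): hands the job in; it is judged then, once.
The state is a dict: "clock": time; "qpos": joint angles; "qd": joint speeds; "joint_efforts": joint torques, N m; "position": TCP position; "tool_rot": TCP orientation; "force": force on the tool from outside, world axes, zero at the start; "moment": the same for the moment, N m; "grip_width": finger opening in m; "finger_force": force on a finger pad.
Only numpy, scipy, OpenCV 4.12 (cv2) and the standard library are available. Lean on these libraries where they do the work, as an engineer would, in place of code of your own. Each camera call takes 0.05 s, during which the arm holds its last target. There are 200 camera calls.

### The job

Pack every porcelain lampholder on the bench into the plywood crate, one to a pocket, mouth up and fully down. Then, without lifting the packed crate off the bench, tilt it back on its rear bottom edge until it leans by itself against the cabinet behind it, slide the blade of the toe plate under its raised front, squarely and well past the middle, and lower the crate gently until it stands flat on the blade. Finally draw the plate away with the crate standing on it until the box of the crate is wholly inside the blue taped bay and square to it, and leave the tape roll, screwdriver and jar where they are.

Things in the scene. Friction and masses are not known exactly. Their poses are not given: they have to be found in the camera images.
- crate: Plywood crate 250 (x) x 70 (y) x 160 mm tall (z), 0.8 to 1.25 kg. Origin: centre of its underside; +y to its rear (cabinet side). Lower part closed; on top a row of four pockets along x, 54 mm square, 38 mm deep, outer walls 8 mm. Tilted about its rear bottom edge it tips backwards by itself past 18 to 28 degrees, then leans with its rear face on the cabinet's top edge at 30 to 36.
- crate_bar (a point): Middle of the crate's grab bar: round, 14 mm thick, 120 mm long along the crate's x, standing 45 mm in front of the front face, 142 mm above the underside (crate frame 0, -80, 142 mm). 38 mm clear between bar and face; a bracket at each end. Pinched across, the bar can turn between the fingers.
- crate_rear (a point): Middle of the crate's rear bottom edge (crate frame 0, 35, 0 mm), on which it is tilted.
- pocket0 (a point): Centre of the mouth of pocket 0, in the top plane of the crate (crate frame x = -90 mm, y 0, z 160); z up out of the pocket.
- pocket1 (a point): Centre of the mouth of pocket 1, in the top plane of the crate (crate frame x = -30 mm, y 0, z 160); z up out of the pocket.
- pocket2 (a point): Centre of the mouth of pocket 2, in the top plane of the crate (crate frame x = 30 mm, y 0, z 160); z up out of the pocket.
- pocket3 (a point): Centre of the mouth of pocket 3, in the top plane of the crate (crate frame x = 90 mm, y 0, z 160); z up out of the pocket.
- plate: Toe plate: flat aluminium blade 150 (its x) x 200 (its y) x 5 mm thick, 0.6 kg, lying on the bench in front of the crate. Origin: centre of its underside; +y points to the blade's tip edge, which goes under the crate. A bar handle stands across its -y end.
- plate_tip (a point): Middle of the blade's tip edge, on its underside (plate frame 0, 100, 0 mm).
- plate_handle (a point): Middle of the plate's handle: round bar 14 mm thick, 106 mm clear between its two posts, along the plate's x, 70 mm above the plate's underside (plate frame 0, -85, 70 mm).
- holder0: White porcelain lampholder, a round body 46 mm in diameter and 76 mm tall, 0.13 kg, standing mouth up on the bench; all are alike. Origin: centre of its underside, z up along its axis. 3 or 4 of the four are present. In a pocket it stands 38 mm out of the crate.
- holder1: White porcelain lampholder, a round body 46 mm in diameter and 76 mm tall, 0.13 kg, standing mouth up on the bench; all are alike. Origin: centre of its underside, z up along its axis. 3 or 4 of the four are present. In a pocket it stands 38 mm out of the crate.
- holder2: White porcelain lampholder, a round body 46 mm in diameter and 76 mm tall, 0.13 kg, standing mouth up on the bench; all are alike. Origin: centre of its underside, z up along its axis. 3 or 4 of the four are present. In a pocket it stands 38 mm out of the crate.
- holder3: White porcelain lampholder, a round body 46 mm in diameter and 76 mm tall, 0.13 kg, standing mouth up on the bench; all are alike. Origin: centre of its underside, z up along its axis. 3 or 4 of the four are present. In a pocket it stands 38 mm out of the crate.
- cabinet: Grey steel drawer cabinet bolted to the bench, 300 (its x) x 150 (its y) x 110 mm tall. Origin: centre of its underside. Its -y side (75 mm from the origin) is a flat upright face, 66 to 76 mm behind the crate's rear face at the start, nearly parallel to it; the tilted crate leans on the top edge of this face.
- bay: Bay marked on the bench in blue tape, clear inside 350 (its x) x 150 mm (its y); origin at its centre. It lies in front of the crate, the plate lying over it at the start.
- tape_roll: Roll of brown tape lying flat, 90 mm in diameter, 40 mm high; to be left alone.
- driver: Screwdriver, 200 mm long, lying on the bench; to be left alone.
- jar: Closed jar, 70 mm in diameter, 90 mm tall; to be left alone.

How it is judged:
On the way, in this order (a step that is already met when the one before it is completed fails the run):
1. every lampholder stands in a pocket of the upright crate (z of holder0 in the frame of crate between 0.115 and 0.13 m and x of holder0 in the frame of crate between -0.105 and 0.105 m and y of holder0 in the frame of crate between -0.016 and 0.016 m and angle between the z axis of each of holder0, holder1, holder2, holder3 and the z axis of crate, either way round below 0.25 rad and z of holder1 in the frame of crate between 0.115 and 0.13 m and x of holder1 in the frame of crate between -0.105 and 0.105 m and y of holder1 in the frame of crate between -0.016 and 0.016 m and z of holder2 in the frame of crate between 0.115 and 0.13 m and x of holder2 in the frame of crate between -0.105 and 0.105 m and y of holder2 in the frame of crate between -0.016 and 0.016 m and z of holder3 in the frame of crate between 0.115 and 0.13 m and x of holder3 in the frame of crate between -0.105 and 0.105 m and y of holder3 in the frame of crate between -0.016 and 0.016 m and angle between crate's own z axis and vertical below 0.1 rad), for 0.2 s.
2. the packed crate leans back by itself against the cabinet (angle between crate's own z axis and vertical between 0.4 and 0.85 rad and contact force between crate and cabinet above 0.05 N and contact force between the fingers and crate below 0.1 N and linear speed of crate below 0.01 m/s), for 0.3 s.
3. the blade is under the tilted crate, past its middle (angle between crate's own z axis and vertical between 0.4 and 0.85 rad and x of plate_tip in the frame of crate between -0.05 and 0.05 m and y of plate_tip in the frame of crate above 0.01 m and angle between the x axis of plate and the x axis of crate, either way round below 0.25 rad), for 0.2 s.
4. the crate stands flat on the blade, let go (angle between crate's own z axis and vertical below 0.06 rad and height (world z) of crate between 0.003 and 0.009 m and height (world z) of crate_rear above 0.002 m and x of plate_tip in the frame of crate between -0.05 and 0.05 m and y of plate_tip in the frame of crate above 0.01 m and angle between the x axis of plate and the x axis of crate, either way round below 0.25 rad and contact force between the fingers and crate below 0.1 N), for 0.2 s.
At the end, for the whole second after the job is handed in: Each lampholder is fully down in a pocket (within 8 mm); the crate is at rest flat on the blade (0.06 rad), blade tip 10 mm or more past the crate's middle, centred within 50 mm, square in 0.25 rad; crate centre within 52 mm (bay x), 42 mm (bay y) and 0.25 rad of the bay; nothing moves (z of holder0 in the frame of crate between 0.115 and 0.13 m and x of holder0 in the frame of crate between -0.105 and 0.105 m and y of holder0 in the frame of crate between -0.016 and 0.016 m and angle between the z axis of each of holder0, holder1, holder2, holder3 and the z axis of crate, either way round below 0.25 rad and z of holder1 in the frame of crate between 0.115 and 0.13 m and x of holder1 in the frame of crate between -0.105 and 0.105 m and y of holder1 in the frame of crate between -0.016 and 0.016 m and z of holder2 in the frame of crate between 0.115 and 0.13 m and x of holder2 in the frame of crate between -0.105 and 0.105 m and y of holder2 in the frame of crate between -0.016 and 0.016 m and z of holder3 in the frame of crate between 0.115 and 0.13 m and x of holder3 in the frame of crate between -0.105 and 0.105 m and y of holder3 in the frame of crate between -0.016 and 0.016 m and angle between crate's own z axis and vertical below 0.06 rad and height (world z) of crate between 0.003 and 0.009 m and height (world z) of crate_rear above 0.002 m and x of plate_tip in the frame of crate between -0.05 and 0.05 m and y of plate_tip in the frame of crate above 0.01 m and angle between the x axis of plate and the x axis of crate, either way round below 0.25 rad and x of crate in the frame of bay between -0.052 and 0.052 m and y of crate in the frame of bay between -0.042 and 0.042 m and angle between the x axis of crate and the x axis of bay, either way round below 0.25 rad and linear speed of each of crate, plate below 0.01 m/s); the robot touches nothing.
It fails at once if the crate is lifted off the bench (its rear bottom edge more than 30 mm up) (height (world z) of crate_rear above 0.03 m).
It fails at once if the crate is let fall instead of being lowered (turning faster than 2.5 rad/s) (angular speed of crate above 2.5 rad/s).
It fails at once if the tape roll is moved more than 30 mm (distance of tape_roll from where it was at the start of the episode above 0.03 m).
It fails at once if the screwdriver is moved more than 30 mm (distance of driver from where it was at the start of the episode above 0.03 m).
It fails at once if the jar is moved more than 30 mm (distance of jar from where it was at the start of the episode above 0.03 m).
Of holder0, holder1, holder2, holder3 only 3 to 4 are there at a start; the rules pass over those that are not, and their reading is None.
At some moment in a run one of holder0, holder1, holder2, holder3 may be knocked a few centimetres aside while the robot is not near it.
It also fails if it takes over 208 s, if anything falls off the work surface, if the arm or the gripper's body presses on something with over 40 N, if the wrist force passes 120 N, or if a joint passes its speed limit or range.

## Working session

There is one attempt and no reset: what is moved stays moved. The work goes in short steps, Python scripts to look and compute and a tool call to move; the robot and the scene stay as the last step left them, time stands still between calls to the robot, and variables do not carry over. Pictures are saved under pics/ and viewed, at most 14 in all, crops included, and the job is handed in when it is done.

Besides the shell and the picture viewer there is one more tool, called after ">>>" as name(argument=value, ...) on one line, values as JSON. play_rows: Moves the arm, as the interface text tells. Its arguments: {"type":"object","properties":{"deltas":{"type":"array"},"newtons":{"type":"number"}},"required":["deltas"]}

```bash
mkdir -p pics; python3 - <<'E'
from workcell import *
import cv2
s=observe();print(s)
for n in("scene","top"):
    cv2.imwrite(f"pics/{n}0.png",grab_frame(n)[:,:,::-1]);print(n,get_calibration(n))
E
```

```text
{'clock': 0.0, 'qpos': array([-1.21719676,  0.52199406, -0.03630112,  1.59998359,  0.02119107,
        1.02108306, -0.11281995]), 'qd': array([ 3.69400574e-04,  2.42350922e-03, -8.46598371e-05,  2.23659527e-04,
       -3.87531022e-04,  1.31989540e-03,  2.12772679e-05]), 'joint_efforts': array([ 1.40121825e-03, -9.27081800e+01,  1.98090255e+00, -3.69938314e+01,
        1.79053185e-02,  7.88242993e-03, -8.89507135e-06]), 'position': array([0.25692927, 0.56939671, 0.23074719]), 'tool_rot': array([-3.14051231e+00,  8.17585727e-05,  2.71773530e+00]), 'force': array([ 0.06919046, -0.25824343, -0.18198171]), 'moment': array([0.01738978, 0.01259714, 0.03703851]), 'finger_force': 0.0, 'grip_width': 0.08546587808480002}
scene {'fovy': 44.0049433131026, 'cx': 318.13991987174654, 'cy': 242.24318717468375, 'xyz': array([ 1.45368468, -0.17003746,  1.17483253]), 'rotation': array([-2.46021722,  0.00457646,  1.32313353])}
top {'fovy': 52.04668016067218, 'cx': 326.92424774423773, 'cy': 239.89416474888534, 'xyz': array([0.46988893, 0.02564907, 1.15475349]), 'rotation': array([-3.02244542, -0.00343649, -1.55487084])}
```

View pics/scene0.png

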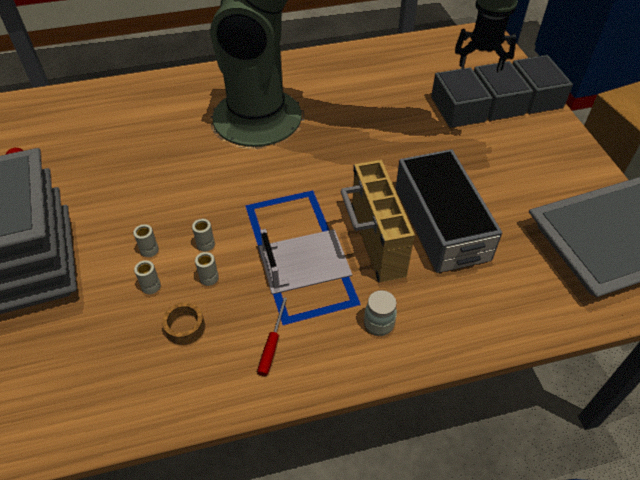

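View pics/top0.png

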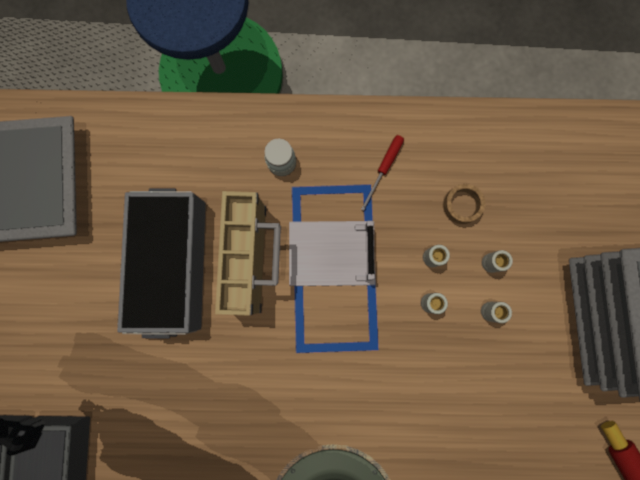

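```bash
cat > h.py <<'E'
import numpy as np, cv2
from scipy.spatial.transform import Rotation as Ro
from workcell import *
def cam(n):
    c=get_calibration(n); f=240/np.tan(np.radians(c["fovy"]/2))
    return f,c["cx"],c["cy"],np.array(c["xyz"]),Ro.from_euler("xyz",c["rotation"]).as_matrix()
def ray(n,u,v,z):
    f,cx,cy,p,R=cam(n); d=R@np.array([(u-cx)/f,(v-cy)/f,1]); return p+d*(z-p[2])/d[2]
def pix(n,P):
    f,cx,cy,p,R=cam(n); q=(np.asarray(P,float)-p)@R; return np.array([cx+f*q[...,0]/q[...,2],cy+f*q[...,1]/q[...,2]]).T
def go(P,yaw,roll=np.pi,pitch=0,R=None):
    "shift and rotvec in move units from the present pose to target"
    s=observe(); R0=Ro.from_euler("xyz",s["tool_rot"]); Rt=R or Ro.from_euler("xyz",[roll,pitch,yaw])
    d=R0.inv().apply(np.array(P)-s["position"])/0.5; w=(R0.inv()*Rt).as_rotvec()/np.radians(120)
    return np.r_[d,w].round(4)
E
python3 - <<'E'
from h import *
im=cv2.imread("pics/top0.png")
a=cv2.resize(im[180:365,210:385],None,fx=3.2,fy=3.2,interpolation=cv2.INTER_CUBIC)
b=cv2.resize(im[235:335,415:525],None,fx=2,fy=2,interpolation=cv2.INTER_CUBIC)
o=np.zeros((600,790,3),np.uint8); o[:a.shape[0],:a.shape[1]]=a; o[:b.shape[0],565:565+b.shape[1]]=b
cv2.imwrite("pics/c1.png",o)
print(pix("top",[[0,0,0],[.5,0,0],[.5,.2,0]]))
hsv=cv2.cvtColor(im,cv2.COLOR_BGR2HSV)
blue=cv2.inRange(hsv,(100,150,60),(130,255,255)); blue[:170]=0;blue[365:]=0;blue[:,:280]=0;blue[:,390:]=0
ys,xs=np.nonzero(blue); r=cv2.minAreaRect(np.c_[xs,ys].astype(np.float32)); print("bay",r)
for p in cv2.boxPoints(r): print(ray("top",*p,0).round(4))
for n,roi in(("top",(415,240,525,330)),("scene",(125,210,225,300))):
    i=cv2.imread(f"pics/{n}0.png");x0,y0,x1,y1=roi
    hs=cv2.cvtColor(i,cv2.COLOR_BGR2HSV)[y0:y1,x0:x1]
    m=((hs[...,1]<70)&(hs[...,2]>90)).astype(np.uint8)
    for c in cv2.findContours(m,0,2)[0]:
        if cv2.contourArea(c)>40: 
            x,y,w,hh=cv2.boundingRect(c);print(n,x+x0,y+y0,w,hh)
E
```

```text
[[333.32137818 512.17962385]
 [336.39367319 285.95812979]
 [250.90876982 284.58347919]]
bay ((334.092041015625, 268.16925048828125), (164.0404510498047, 80.26264190673828), 88.02507019042969)
[0.733  0.1116 0.    ]
[ 0.743  -0.0806  0.    ]
[ 0.3573 -0.0956  0.    ]
[0.3482 0.0891 0.    ]
top 491 302 21 21
top 426 293 22 21
top 492 250 21 21
top 429 245 21 21
scene 135 261 19 15
scene 195 253 20 15
scene 134 225 18 14
scene 192 219 19 14
```

View pics/c1.png

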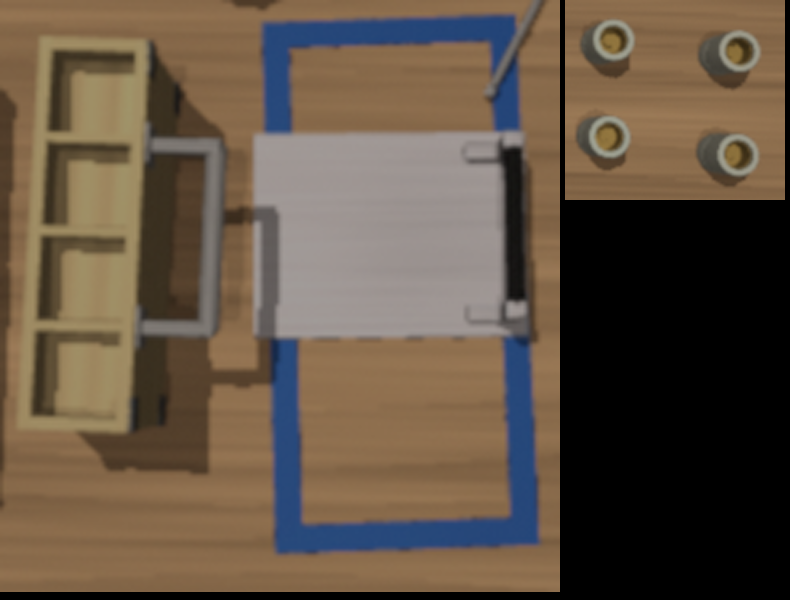

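```bash
python3 - <<'E'
from h import *
c=lambda p:(p[0]/3.2+210-.35,p[1]/3.2+180-.35)
def P(name,pts,z):
    q=np.array([ray("top",*c(p),z) for p in pts]);print(name,q[:,:2].round(4).tolist(),"mean",q.mean(0).round(4)); return q
q=P("crate",[(40,37),(150,38),(130,432),(18,428)],.16)
print("len",[np.linalg.norm(q[i]-q[(i+1)%4]).round(3) for i in range(4)], "yaw of x axis", [np.degrees(np.arctan2(*(v[1::-1]))).round(1) for v in(q[3]-q[0],q[2]-q[1])])
q=P("bar",[(212,140),(205,333)],.142+.0)
P("pockets",[((a+b)/2,y) for a,b,y in[(52,132,92),(45,128,180),(38,122,278),(30,118,372)]],.16)
q=P("plate",[(253,134),(522,132),(527,336),(256,338)],.005); print("tipdir",q[0]-q[1],q[3]-q[2])
P("handle",[(513,148),(514,303)],.073)
P("bay",[(264,24),(515,16),(538,543),(277,552)],0)
for x,y in[(501.5,312),(436.5,303),(502,260),(439,255)]: 
    print("holder",ray("top",x,y,.076).round(4))
for x,y in[(144,233),(144,268),(202,226),(205,260)]: print("scene",ray("scene",x,y,.076).round(4))
im=cv2.imread("pics/top0.png")
print("jar",ray("top",280,150,.09),"tape",ray("top",464,204,.04),"drv",ray("top",364,209,.01),ray("top",400,140,.02))
print("cab",ray("top",199,195,.11),ray("top",192,332,.11))
E
```

```text
crate [[0.6865, 0.2417], [0.6871, 0.1708], [0.4359, 0.1751], [0.4373, 0.2451]] mean [0.5617 0.2082 0.16  ]
len [np.float64(0.071), np.float64(0.251), np.float64(0.07), np.float64(0.249)] yaw of x axis [np.float64(179.2), np.float64(179.0)]
bar [[0.624, 0.1309], [0.4988, 0.1319]] mean [0.5614 0.1314 0.142 ]
pockets [[0.6511, 0.2068], [0.5942, 0.2082], [0.5317, 0.21], [0.4726, 0.2115]] mean [0.5624 0.2091 0.16  ]
plate [[0.6499, 0.115], [0.6546, -0.0839], [0.5043, -0.0883], [0.4997, 0.109]] mean [0.5771 0.0129 0.005 ]
tipdir [-0.00477269  0.19889214  0.        ] [-0.00461219  0.19729943  0.        ]
handle [[0.6323, -0.0712], [0.5247, -0.0725]] mean [ 0.5785 -0.0719  0.073 ]
bay [[0.7341, 0.1092], [0.7433, -0.0787], [0.356, -0.0974], [0.3467, 0.0904]] mean [ 0.545   0.0059 -0.    ]
holder [ 0.4474 -0.3581  0.076 ]
holder [ 0.4645 -0.2169  0.076 ]
holder [ 0.5608 -0.3622  0.076 ]
holder [ 0.5696 -0.2235  0.076 ]
scene [ 0.456 -0.357  0.076]
scene [ 0.5628 -0.364   0.076 ]
scene [ 0.4686 -0.2183  0.076 ]
scene [ 0.5746 -0.2246  0.076 ]
jar [0.79752274 0.13184413 0.09      ] tape [ 0.6919157  -0.29083396  0.04      ] drv [ 0.68195103 -0.06256069  0.01      ] [ 0.84846259 -0.14647026  0.02      ]
cab [0.68823711 0.30217619 0.11      ] [0.3963887 0.303139  0.11     ]
```

```bash
python3 - <<'E'
from h import *
print(go([.48,.10,.27],np.radians(85)))
E
```

```text
[-7.928e-01 -6.724e-01 -7.770e-02 -4.000e-04  3.000e-04  5.893e-01]
```

>>> play_rows(deltas=[[-0.05,-0.042,-0.005,0,0,0.04,0],[-0.13,-0.11,-0.013,0,0,0.1,0],[-0.22,-0.187,-0.022,0,0,0.163,0],[-0.31,-0.263,-0.03,0,0,0.23,0],[-0.4,-0.34,-0.04,0,0,0.3,0],[-0.48,-0.407,-0.047,0,0,0.36,0],[-0.56,-0.475,-0.055,0,0,0.42,0],[-0.64,-0.543,-0.063,0,0,0.48,0],[-0.72,-0.61,-0.07,0,0,0.54,0],[-0.793,-0.672,-0.078,0,0,0.589,0]])

```text
clock: 1.1
position: [0.4641, 0.133, 0.2676]
tool_rot: [3.142, -0.0, 1.479]
force: [-0.1, 1.2, 0.3]
grip_width: 0.0854
finger_force: 0.0
```

```bash
python3 - <<'E'
from h import *
s=observe();print(s["clock"],s["position"],s["tool_rot"],s["qpos"].round(2))
print(go([.466,-.2175,.15],0))
E
```

```text
1.1 [0.46413071 0.13303287 0.26755541] [ 3.14158382e+00 -2.16012540e-04  1.47928490e+00] [-0.72  0.27  0.39  1.93 -0.12  0.96 -0.36]
[-6.978e-01  6.780e-02  2.350e-01 -1.000e-04 -1.000e-04  7.063e-01]
```

>>> play_rows(deltas=[[-0.06,0.003,0.02,0,0,0.07,0],[-0.13,0.006,0.05,0,0,0.14,0],[-0.2,0.009,0.08,0,0,0.21,0],[-0.28,0.012,0.1,0,0,0.28,0],[-0.36,0.015,0.13,0,0,0.35,0],[-0.44,0.018,0.16,0,0,0.42,0],[-0.51,0.021,0.19,0,0,0.49,0],[-0.57,0.024,0.21,0,0,0.56,0],[-0.61,0.026,0.23,0,0,0.63,0],[-0.635,0.028,0.24,0,0,0.708,0]])

```text
clock: 2.1
position: [0.4495, -0.1843, 0.1466]
tool_rot: [3.141, 0.001, 0.007]
force: [1.2, 0.4, -0.3]
grip_width: 0.0856
finger_force: 0.0
```

```bash
cat >> h.py <<'E'
def holders(tag=None):
    i=grab_frame("top"); hs=cv2.cvtColor(i,cv2.COLOR_RGB2HSV)[220:350,400:540]
    m=((hs[...,1]<70)&(hs[...,2]>90)).astype(np.uint8)
    if tag: cv2.imwrite(f"pics/{tag}.png",i[:,:,::-1])
    for c in cv2.findContours(m,0,2)[0]:
        if cv2.contourArea(c)>60:
            x,y,w,h=cv2.boundingRect(c); print("blob",w,h,ray("top",x+400+w/2-.5,y+220+h/2-.5,.076).round(4))
def st():
    s=observe(); print(round(s["clock"],2),s["position"].round(4),s["tool_rot"].round(3),s["force"].round(1),round(s["grip_width"],4),s["finger_force"])
E
python3 - <<'E'
from h import *
st(); holders(); st(); print(observe()["qpos"].round(2))
E
```

```text
2.1 [ 0.4495 -0.1843  0.1466] [3.141e+00 1.000e-03 7.000e-03] [ 1.2  0.4 -0.3] 0.0856 0.0
blob 37 28 [ 0.4576 -0.2549  0.076 ]
blob 44 40 [ 0.459  -0.3454  0.076 ]
blob 30 21 [ 0.5606 -0.3523  0.076 ]
blob 27 21 [ 0.5695 -0.2169  0.076 ]
2.15 [ 0.4494 -0.1854  0.1462] [ 3.14e+00  1.00e-03 -4.00e-03] [-2.6 -0.  -1.5] 0.0853 0.0
[-0.25  0.53  0.71  2.06 -0.52  0.73 -0.79]
```

>>> play_rows(deltas=[[0.033,0.064,0,0,0,0,0],[0.033,0.064,0,0,0,0,0],[0.033,0.064,0.05,0,0,0,0],[0.033,0.064,0.12,0,0,0,0],[0.033,0.064,0.18,0,0,0,0],[0.033,0.064,0.208,0,0,0,0],[0.033,0.064,0.208,0,0,0,0.5],[0.033,0.064,0.208,0,0,0,0.8],[0.033,0.064,0.208,0,0,0,0.8],[0.033,0.064,0.208,0,0,0,0.8]], newtons=30)

```text
clock: 3.15
position: [0.4681, -0.2146, 0.0447]
tool_rot: [3.141, -0.002, 0.015]
force: [-1.0, -0.9, 6.4]
grip_width: 0.0455
finger_force: 30.2
```

```bash
python3 - <<'E'
from h import *
st(); cv2.imwrite("pics/g1.png",cv2.resize(np.hstack([grab_frame("top")[200:360,390:540,::-1],grab_frame("scene")[170:330,100:250,::-1]]),None,fx=2.5,fy=2.5))
E
```

```text
3.15 [ 0.4681 -0.2146  0.0447] [ 3.141e+00 -2.000e-03  1.500e-02] [-1.  -0.9  6.4] 0.0455 30.1544988155365
```

View pics/g1.png

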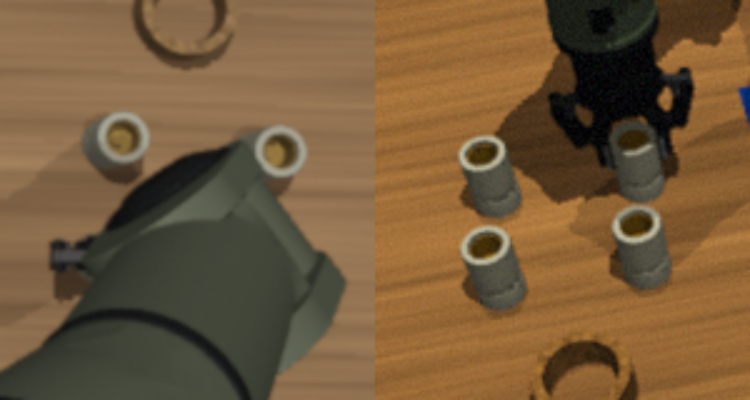

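>>> play_rows(deltas=[[0,0,-0.06,0,0,0,0.8],[0,0,-0.15,0,0,0,0.8],[0,-0.02,-0.25,0,0,0.007,0.8],[0,-0.08,-0.34,0,0,0.007,0.8],[0,-0.16,-0.42,0,0,0.007,0.8],[0,-0.25,-0.47,0,0,0.007,0.8],[0,-0.34,-0.47,0,0,0.007,0.8],[0.007,-0.43,-0.47,0,0,0.007,0.8],[0.007,-0.52,-0.47,0,0,0.007,0.8],[0.007,-0.61,-0.47,0,0,0.007,0.8]])

```text
clock: 4.25
position: [0.4657, 0.0931, 0.2794]
tool_rot: [-3.14, -0.001, 0.001]
force: [1.1, 0.8, -2.3]
grip_width: 0.0452
finger_force: 31.6
```

```bash
python3 - <<'E'
from h import *
st(); print(go([.4725,.2105,.28],0))
E
```

```text
4.25 [0.4657 0.0931 0.2794] [-3.14e+00 -1.00e-03  1.00e-03] [ 1.1  0.8 -2.3] 0.0452 31.616334915161133
[ 0.0138 -0.2348 -0.0009 -0.0008 -0.0005  0.0005]
```

>>> play_rows(deltas=[[0.004,-0.07,0,0,0,0,0.8],[0.008,-0.15,0,0,0,0,0.8],[0.013,-0.21,0,0,0,0,0.8],[0.013,-0.234,0.02,0,0,0,0.8],[0.013,-0.234,0.05,0,0,0,0.8],[0.013,-0.234,0.07,0,0,0,0.8],[0.013,-0.234,0.07,0,0,0,0.8]])

```text
clock: 4.95
position: [0.4722, 0.2068, 0.2427]
tool_rot: [3.141, 0.001, -0.001]
force: [0.1, -0.2, -1.3]
grip_width: 0.0454
finger_force: 31.6
```

```bash
python3 - <<'E'
from h import *
st(); cv2.imwrite("pics/g2.png",cv2.resize(np.hstack([grab_frame("top")[180:340,190:340,::-1],grab_frame("scene")[120:280,310:460,::-1]]),None,fx=2.5,fy=2.5))
st()
E
```

```text
4.95 [0.4722 0.2068 0.2427] [ 3.141e+00  1.000e-03 -1.000e-03] [ 0.1 -0.2 -1.3] 0.0454 31.57467484474182
5.05 [0.4729 0.207  0.2438] [-3.141e+00 -0.000e+00 -1.000e-03] [-0.   0.2 -1.3] 0.0451 31.57494843006134
```

View pics/g2.png

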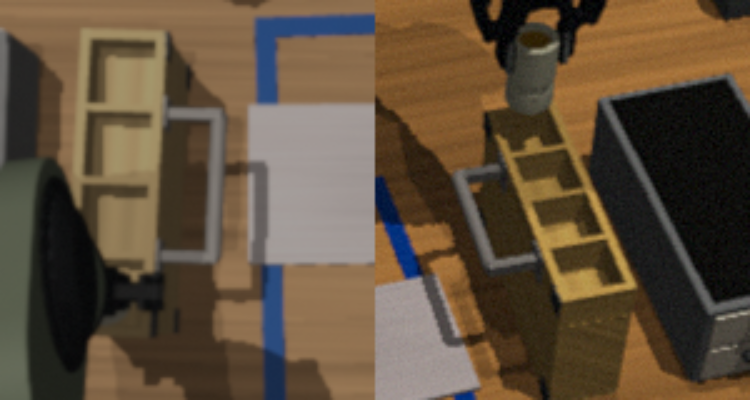

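```bash
python3 - <<'E'
from h import *
print(ray("scene",375.2,135.2,.276),ray("scene",372,157.5,.2)); print(pix("scene",[.4729,.207,.276]),pix("scene",[.4717,.21,.16]))
print(go([.4725,.2095,.163],0))
E
```

```text
[0.47369017 0.20773068 0.276     ] [0.46555407 0.2078912  0.2       ]
[374.78882459 135.03074421] [372.50467417 171.19869072]
[-9.000e-04 -5.000e-03  1.616e-01 -1.000e-04 -1.000e-04 -6.000e-04]
```

>>> play_rows(deltas=[[0,-0.005,0.03,0,0,0,0.8],[0,-0.005,0.07,0,0,0,0.8],[0,-0.005,0.11,0,0,0,0.8],[0,-0.005,0.14,0,0,0,0.8],[0,-0.005,0.153,0,0,0,0.8],[0,-0.005,0.153,0,0,0,0.8],[0,-0.005,0.153,0,0,0,0.4],[0,-0.005,0.153,0,0,0,0],[0,-0.005,0.153,0,0,0,0],[0,-0.005,0.11,0,0,0,0]])

```text
clock: 6.05
position: [0.4718, 0.21, 0.1873]
tool_rot: [3.14, 0.002, 0.0]
force: [-0.6, 0.5, 1.2]
grip_width: 0.0853
finger_force: 0.0
```

```bash
python3 - <<'E'
from h import *
st(); print(go([.5,-.0,.2],0),go([.5696,-.2235,.15],0))
E
```

```text
6.05 [0.4718 0.21   0.1873] [3.14e+00 2.00e-03 0.00e+00] [-0.6  0.5  1.2] 0.0853 0.0
[ 5.62e-02  4.20e-01 -2.49e-02  8.00e-04  1.10e-03  1.00e-04] [1.955e-01 8.669e-01 7.550e-02 8.000e-04 1.100e-03 1.000e-04]
```

>>> play_rows(deltas=[[0,0,-0.06,0,0,0,0],[0,0,-0.11,0,0,0,0],[0.02,0.06,-0.14,0,0,0,0],[0.04,0.15,-0.14,0,0,0,0],[0.06,0.25,-0.14,0,0,0,0],[0.08,0.35,-0.14,0,0,0,0],[0.11,0.45,-0.14,0,0,0,0],[0.14,0.54,-0.12,0,0,0,0],[0.17,0.62,-0.09,0,0,0,0],[0.18,0.67,-0.06,0,0,0,0]])

```text
clock: 7.05
position: [0.5635, -0.1284, 0.2182]
tool_rot: [3.141, -0.001, -0.002]
force: [-0.4, 1.3, 0.3]
grip_width: 0.0855
finger_force: 0.0
```

```bash
python3 - <<'E'
from h import *
st(); holders(); st(); print(go([.5705,-.2235,.1],0))
cv2.imwrite("pics/g3.png",cv2.resize(np.hstack([grab_frame("top")[190:340,190:540,::-1],grab_frame("scene")[140:290,120:420,::-1]]),None,fx=1.2,fy=1.2))
E
```

```text
7.05 [ 0.5635 -0.1284  0.2182] [ 3.141e+00 -1.000e-03 -2.000e-03] [-0.4  1.3  0.3] 0.0855 0.0
blob 31 21 [ 0.4472 -0.3461  0.076 ]
blob 44 79 [ 0.5626 -0.3369  0.076 ]
blob 87 130 [ 0.5049 -0.2315  0.076 ]
7.1 [ 0.5623 -0.1312  0.2161] [ 3.139e+00  1.000e-03 -5.000e-03] [-4.9 -3.4 -4.6] 0.0855 0.0
[ 0.0177  0.184   0.2327  0.0012  0.0006 -0.0024]
```

View pics/g3.png

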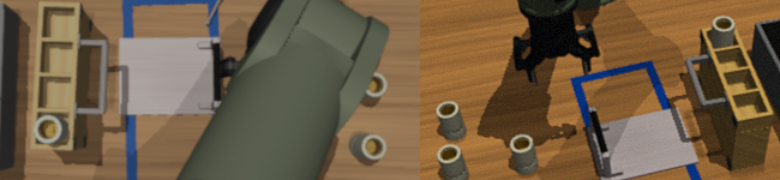

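>>> play_rows(deltas=[[0.018,0.08,0,0,0,0,0],[0.018,0.15,0.05,0,0,0,0],[0.018,0.184,0.12,0,0,-0.002,0],[0.018,0.184,0.2,0,0,-0.002,0],[0.018,0.184,0.28,0,0,-0.002,0],[0.018,0.184,0.33,0,0,-0.002,0],[0.018,0.184,0.345,0,0,-0.002,0.4],[0.018,0.184,0.345,0,0,-0.002,0.8],[0.018,0.184,0.345,0,0,-0.002,0.8],[0.018,0.184,0.345,0,0,-0.002,0.8]])

```text
clock: 8.2
position: [0.5727, -0.2168, 0.0475]
tool_rot: [3.141, -0.002, 0.005]
force: [-0.2, -0.8, 1.8]
grip_width: 0.0468
finger_force: 30.4
```

```bash
cat >> h.py <<'E'
def hs():
    i=grab_frame("scene"); h=cv2.cvtColor(i,cv2.COLOR_RGB2HSV)[190:320,90:240]
    m=((h[...,1]<70)&(h[...,2]>90)).astype(np.uint8)
    for c in cv2.findContours(m,0,2)[0]:
        if cv2.contourArea(c)>40:
            x,y,w,k=cv2.boundingRect(c); print("sc",w,k,ray("scene",x+90+w/2-.5,y+190+k/2-.5,.076).round(4))
E
python3 - <<'E'
from h import *
st(); hs(); print(go([.5317,.2095,.28],0))
E
```

```text
8.2 [ 0.5727 -0.2168  0.0475] [ 3.141e+00 -2.000e-03  5.000e-03] [-0.2 -0.8  1.8] 0.0468 30.41962444782257
sc 19 16 [ 0.5643 -0.3641  0.076 ]
sc 18 14 [ 0.4503 -0.3602  0.076 ]
[-7.700e-02 -8.528e-01 -4.658e-01  2.000e-04 -1.000e-03  2.200e-03]
```

>>> play_rows(deltas=[[0,0,-0.05,0,0,0,0.8],[0,0,-0.14,0,0,0,0.8],[0,-0.02,-0.24,0,0,0.002,0.8],[0,-0.08,-0.33,0,0,0.002,0.8],[0,-0.16,-0.42,0,0,0.002,0.8],[0.01,-0.25,-0.465,0,0,0.002,0.8],[0.02,-0.34,-0.465,0,0,0.002,0.8],[0.03,-0.43,-0.465,0,0,0.002,0.8],[0.04,-0.52,-0.465,0,0,0.002,0.8],[0.04,-0.61,-0.465,0,0,0.002,0.8]])

```text
clock: 9.25
position: [0.5904, 0.091, 0.2791]
tool_rot: [-3.141, -0.001, 0.001]
force: [0.9, -0.1, -1.8]
grip_width: 0.047
finger_force: 30.8
```

```bash
python3 - <<'E'
from h import *
st(); print(go([.5925,.2085,.24],0))
E
```

```text
9.25 [0.5904 0.091  0.2791] [-3.141e+00 -1.000e-03  1.000e-03] [ 0.9 -0.1 -1.8] 0.047 30.842922627925873
[ 0.0043 -0.2349  0.0785 -0.0005 -0.0004  0.0005]
```

>>> play_rows(deltas=[[0.004,-0.07,0,0,0,0,0.8],[0.004,-0.15,0,0,0,0,0.8],[0.004,-0.21,0,0,0,0,0.8],[0.004,-0.235,0.02,0,0,0,0.8],[0.004,-0.235,0.05,0,0,0,0.8],[0.004,-0.235,0.078,0,0,0,0.8],[0.004,-0.235,0.078,0,0,0,0.8]])

```text
clock: 9.95
position: [0.5916, 0.2039, 0.2373]
tool_rot: [3.14, 0.003, -0.002]
force: [-0.2, -0.0, -1.8]
grip_width: 0.0467
finger_force: 30.8
```

```bash
python3 - <<'E'
from h import *
st(); cv2.imwrite("pics/g4.png",cv2.resize(np.hstack([grab_frame("top")[180:340,190:340,::-1],grab_frame("scene")[120:280,310:460,::-1]]),None,fx=2.5,fy=2.5))
st();print(go([.5925,.2095,.163],0)); print(pix("scene",[.5925,.208,.27]))
E
```

```text
9.95 [0.5916 0.2039 0.2373] [ 3.14e+00  3.00e-03 -2.00e-03] [-0.2 -0.  -1.8] 0.0467 30.805463790893555
10.05 [0.5926 0.2043 0.2393] [ 3.141e+00  0.000e+00 -2.000e-03] [ 0.2 -0.6 -1.5] 0.0465 30.806285440921783
[-2.000e-04 -1.040e-02  1.527e-01  2.000e-04  1.000e-04 -9.000e-04]
[391.79357967 172.53237972]
```

View pics/g4.png

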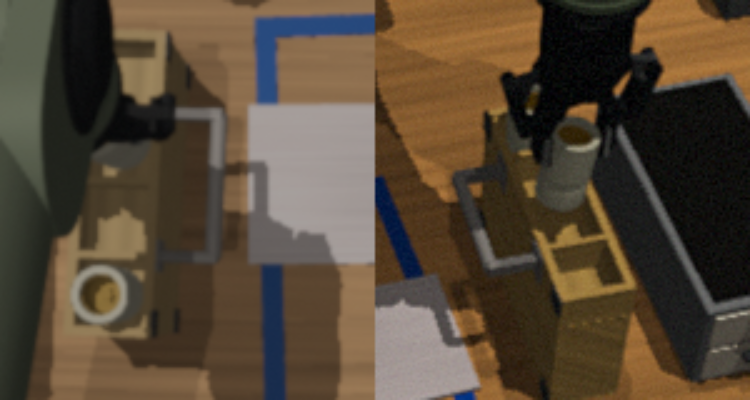

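```bash
python3 - <<'E'
from h import *
p=lambda x,y:(310+(x-375)/2.5,120+y/2.5)
print(pix("scene",[[.5925,.207,.268],[.5925,.207,.192]]),p(577,132),p(562,195),ray("scene",*p(577,132),.268),ray("scene",*p(562,193),.192))
E
```

```text
[[391.27048965 173.2783458 ]
 [388.21887063 197.4095906 ]] (390.8, 172.8) (384.8, 198.0) [0.59084357 0.20648453 0.268     ] [0.58994761 0.19970137 0.192     ]
```

>>> play_rows(deltas=[[0,-0.009,0.0,0.02,0,0,0.8],[0,-0.009,0.02,0.04,0,0,0.8],[0,-0.009,0.06,0.04,0,0,0.8],[0,-0.009,0.1,0.04,0,0,0.8],[0,-0.009,0.13,0.04,0,0,0.8],[0,-0.009,0.137,0.04,0,0,0.8],[0,-0.009,0.137,0.04,0,0,0.8]])

```text
clock: 10.75
position: [0.5926, 0.21, 0.171]
tool_rot: [-3.058, 0.0, -0.0]
force: [-0.5, -0.2, -1.2]
grip_width: 0.0465
finger_force: 30.8
```

```bash
python3 - <<'E'
from h import *
st()
E
```

```text
10.75 [0.5926 0.21   0.171 ] [-3.058  0.    -0.   ] [-0.5 -0.2 -1.2] 0.0465 30.802014470100403
```

>>> play_rows(deltas=[[0,0,0,0,0,0,0.5],[0,0,0,0,0,0,0],[0,0,0,0,0,0,0],[0,-0.003,-0.03,0,0,0,0],[0,-0.008,-0.09,0,0,0,0],[0,-0.015,-0.17,-0.04,0,0,0],[0,-0.015,-0.2,-0.04,0,0,0],[0,0.07,-0.21,-0.04,0,0,0],[0,0.16,-0.22,-0.04,0,0,0],[0,0.25,-0.23,-0.04,0,0,0]])

```text
clock: 11.75
position: [0.5923, 0.0748, 0.276]
tool_rot: [-3.141, -0.001, 0.001]
force: [1.3, 1.2, -0.6]
grip_width: 0.0853
finger_force: 0.0
```

>>> play_rows(deltas=[[0,0.09,0,0,0,0,0],[0,0.18,0,0,0,0,0],[-0.01,0.28,0,0,0,0,0],[-0.02,0.38,0,0,0,0,0],[-0.03,0.48,0,0,0,0,0],[-0.04,0.58,0.03,0,0,0,0],[-0.05,0.68,0.06,0,0,0,0],[-0.06,0.76,0.1,0,0,0,0],[-0.062,0.82,0.14,0,0,0,0],[-0.062,0.85,0.17,0,0,0,0]])

```text
clock: 12.75
position: [0.56, -0.3523, 0.1897]
tool_rot: [3.141, 0.0, -0.003]
force: [0.7, 1.1, -0.4]
grip_width: 0.0852
finger_force: 0.0
```

>>> play_rows(deltas=[[0,0,0,0,0,0,0],[0,0,0,0,0,0,0]])

```text
clock: 12.95
position: [0.5615, -0.3488, 0.1906]
tool_rot: [-3.141, -0.0, -0.0]
force: [0.2, 0.6, 0.4]
grip_width: 0.0854
finger_force: 0.0
```

```bash
python3 - <<'E'
from h import *
st(); hs(); print(go([.562,-.3625,.044],0)); grab=grab_frame("scene");cv2.imwrite("pics/g5.png",cv2.resize(np.hstack([grab_frame("top")[190:340,190:340,::-1],grab[140:290,100:420,::-1]]),None,fx=1.5,fy=1.5))
E
```

```text
12.95 [ 0.5615 -0.3488  0.1906] [-3.141 -0.    -0.   ] [0.2 0.6 0.4] 0.0854 0.0
sc 20 15 [ 0.5625 -0.3651  0.076 ]
[-0.0004  0.0284  0.2941 -0.     -0.0005  0.0003]
```

View pics/g5.png

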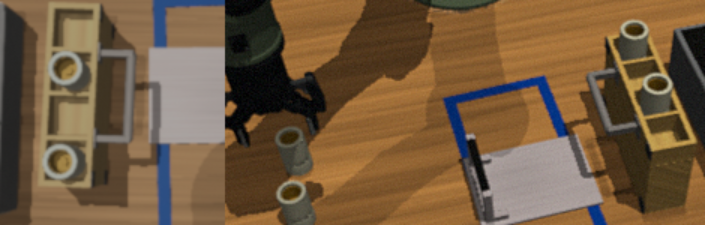

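>>> play_rows(deltas=[[0,0.028,0.03,0,0,0,0],[0,0.028,0.1,0,0,0,0],[0,0.028,0.18,0,0,0,0],[0,0.028,0.25,0,0,0,0],[0,0.028,0.29,0,0,0,0],[0,0.028,0.294,0,0,0,0],[0,0.028,0.294,0,0,0,0.4],[0,0.028,0.294,0,0,0,0.8],[0,0.028,0.294,0,0,0,0.8],[0,0.028,0.294,0,0,0,0.8]])

```text
clock: 14.1
position: [0.5623, -0.3631, 0.0447]
tool_rot: [3.141, -0.002, 0.0]
force: [-1.8, 1.5, 9.2]
grip_width: 0.0452
finger_force: 29.5
```

>>> play_rows(deltas=[[0,0,-0.05,0,0,0,0.8],[0,0,-0.14,0,0,0,0.8],[0.02,-0.03,-0.24,0,0,0,0.8],[0.04,-0.1,-0.33,0,0,0,0.8],[0.07,-0.19,-0.41,0,0,0,0.8],[0.1,-0.28,-0.465,0,0,0,0.8],[0.12,-0.37,-0.465,0,0,0,0.8],[0.14,-0.46,-0.465,0,0,0,0.8],[0.16,-0.56,-0.465,0,0,0,0.8],[0.179,-0.65,-0.465,0,0,0,0.8]])

```text
clock: 15.1
position: [0.6484, -0.0485, 0.2767]
tool_rot: [-3.141, -0.002, -0.0]
force: [1.1, 0.1, -1.0]
grip_width: 0.0452
finger_force: 31.4
```

>>> play_rows(deltas=[[0,-0.09,0,0,0,0,0.8],[0,-0.18,0,0,0,0,0.8],[0,-0.28,0,0,0,0,0.8],[0,-0.37,0,0,0,0,0.8],[0,-0.45,0,0,0,0,0.8],[0,-0.487,0,0,0,0,0.8],[0,-0.487,0.04,0,0,0,0.8],[0,-0.487,0.07,0,0,0,0.8],[0,-0.487,0.078,0,0,0,0.8],[0,-0.487,0.078,0,0,0,0.8]])

```text
clock: 16.1
position: [0.6482, 0.1919, 0.2363]
tool_rot: [3.141, 0.001, -0.001]
force: [0.2, -1.4, -0.4]
grip_width: 0.0455
finger_force: 31.4
```

```bash
python3 - <<'E'
from h import *
st(); a=grab_frame("scene");cv2.imwrite("pics/g6.png",cv2.resize(a[110:260,320:470,::-1],None,fx=3,fy=3,interpolation=2)); hs()
st();print(go([.652,.2085,.167],0)); z=observe()["position"];print(pix("scene",[z+[0,0,.032],z-[0,0,.044]]))
E
```

```text
16.1 [0.6482 0.1919 0.2363] [ 3.141e+00  1.000e-03 -1.000e-03] [ 0.2 -1.4 -0.4] 0.0455 31.408222317695618
sc 18 14 [ 0.4503 -0.3602  0.076 ]
16.2 [0.6487 0.1922 0.2372] [-3.141e+00 -1.000e-03 -1.000e-03] [ 0.5  0.4 -0.2] 0.0453 31.408381462097168
[ 6.500e-03 -3.260e-02  1.404e-01 -1.000e-04 -4.000e-04 -5.000e-04]
[[393.18721196 192.28068444]
 [389.96173927 216.24676395]]
```

View pics/g6.png

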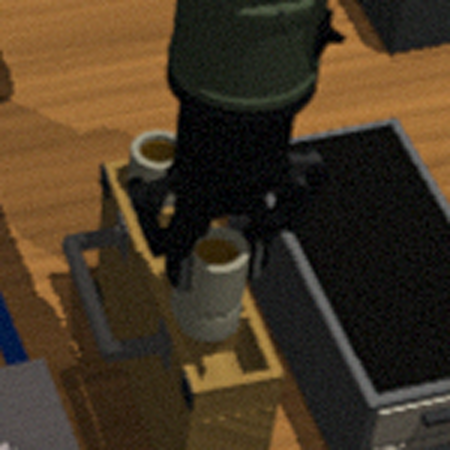

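>>> play_rows(deltas=[[0.006,-0.033,0,0,0,0,0.8],[0.006,-0.033,0.01,0,0,0,0.8],[0.006,-0.033,0.05,0,0,0,0.8],[0.006,-0.033,0.1,0,0,0,0.8],[0.006,-0.033,0.13,0,0,0,0.8],[0.006,-0.033,0.14,0,0,0,0.8],[0.006,-0.033,0.14,0,0,0,0.8],[0.006,-0.033,0.14,0,0,0,0.4],[0.006,-0.033,0.14,0,0,0,0],[0.006,-0.033,0.14,0,0,0,0]])

```text
clock: 17.2
position: [0.6514, 0.2094, 0.1667]
tool_rot: [-3.141, -0.0, 0.0]
force: [-0.0, -0.1, 0.6]
grip_width: 0.0781
finger_force: 0.0
```

>>> play_rows(deltas=[[0,0,-0.04,0,0,0,0],[0,0,-0.12,0,0,0,0],[0,0,-0.2,0,0,0,0],[-0.03,0.05,-0.22,0,0,0,0],[-0.06,0.13,-0.22,0,0,0,0],[-0.1,0.22,-0.22,0,0,0,0],[-0.14,0.31,-0.22,0,0,0,0],[-0.18,0.4,-0.22,0,0,0,0],[-0.22,0.49,-0.22,0,0,0,0],[-0.26,0.57,-0.22,0,0,0,0]])

```text
clock: 18.2
position: [0.5202, -0.0777, 0.2767]
tool_rot: [-3.141, -0.001, -0.001]
force: [0.4, -1.1, -0.4]
grip_width: 0.0856
finger_force: 0.0
```

```bash
python3 - <<'E'
from h import *
st(); hs(); print(go([.449,-.359,.15],0))
E
```

```text
18.2 [ 0.5202 -0.0777  0.2767] [-3.141e+00 -1.000e-03 -1.000e-03] [ 0.4 -1.1 -0.4] 0.0856 0.0
sc 18 14 [ 0.4503 -0.3602  0.076 ]
[-1.318e-01  5.502e-01  2.554e-01  6.000e-04 -2.000e-04 -3.600e-03]
```

>>> play_rows(deltas=[[-0.02,0.08,0.03,0,0,0,0],[-0.04,0.17,0.07,0,0,0,0],[-0.06,0.26,0.11,0,0,0,0],[-0.09,0.35,0.15,0,0,0,0],[-0.11,0.44,0.19,0,0,-0.002,0],[-0.13,0.52,0.23,0,0,-0.004,0],[-0.132,0.55,0.255,0,0,-0.004,0],[-0.132,0.55,0.255,0,0,-0.004,0],[-0.132,0.55,0.255,0,0,-0.004,0]])

```text
clock: 19.15
position: [0.4553, -0.3504, 0.149]
tool_rot: [-3.141, 0.0, 0.008]
force: [0.4, 0.4, -0.8]
grip_width: 0.0855
finger_force: 0.0
```

```bash
python3 - <<'E'
from h import *
st(); hs(); print(go([.449,-.359,.044],0))
E
```

```text
19.15 [ 0.4553 -0.3504  0.149 ] [-3.141  0.     0.008] [ 0.4  0.4 -0.8] 0.0855 0.0
sc 19 13 [ 0.4516 -0.3615  0.076 ]
[-1.380e-02  1.810e-02  2.107e-01 -1.000e-04 -2.000e-04  4.300e-03]
```

>>> play_rows(deltas=[[-0.011,0.018,0,0,0,0.004,0],[-0.011,0.018,0.05,0,0,0.004,0],[-0.011,0.018,0.13,0,0,0.004,0],[-0.011,0.018,0.19,0,0,0.004,0],[-0.011,0.018,0.21,0,0,0.004,0],[-0.011,0.018,0.21,0,0,0.004,0],[-0.011,0.018,0.21,0,0,0.004,0.4],[-0.011,0.018,0.21,0,0,0.004,0.8],[-0.011,0.018,0.21,0,0,0.004,0.8],[-0.011,0.018,0.21,0,0,0.004,0.8]])

```text
clock: 20.2
position: [0.4506, -0.3599, 0.0452]
tool_rot: [3.141, -0.002, 0.0]
force: [-0.0, 2.6, 10.9]
grip_width: 0.0452
finger_force: 29.8
```

>>> play_rows(deltas=[[0,0,-0.05,0,0,0,0.8],[0,0,-0.14,0,0,0,0.8],[0.02,-0.03,-0.24,0,0,0,0.8],[0.04,-0.1,-0.33,0,0,0,0.8],[0.07,-0.19,-0.41,0,0,0,0.8],[0.1,-0.28,-0.465,0,0,0,0.8],[0.12,-0.37,-0.465,0,0,0,0.8],[0.14,-0.46,-0.465,0,0,0,0.8],[0.15,-0.56,-0.465,0,0,0,0.8],[0.16,-0.65,-0.465,0,0,0,0.8]])

```text
clock: 21.2
position: [0.5285, -0.044, 0.2772]
tool_rot: [-3.141, -0.001, 0.0]
force: [1.4, -0.2, -1.4]
grip_width: 0.0453
finger_force: 31.6
```

>>> play_rows(deltas=[[0,-0.09,0,0,0,0,0.8],[0,-0.18,0,0,0,0,0.8],[0,-0.28,0,0,0,0,0.8],[0,-0.37,0,0,0,0,0.8],[0,-0.45,0,0,0,0,0.8],[0,-0.487,0,0,0,0,0.8],[0,-0.487,0.04,0,0,0,0.8],[0,-0.487,0.06,0,0,0,0.8],[0,-0.487,0.06,0,0,0,0.8],[0,-0.487,0.06,0,0,0,0.8]])

```text
clock: 22.2
position: [0.5288, 0.1966, 0.2469]
tool_rot: [3.142, -0.0, -0.001]
force: [-0.4, -0.5, -1.1]
grip_width: 0.0452
finger_force: 31.6
```

```bash
python3 - <<'E'
from h import *
st(); a=grab_frame("scene");cv2.imwrite("pics/g7.png",cv2.resize(a[100:250,320:470,::-1],None,fx=3,fy=3,interpolation=2))
st();print(go([.532,.2092,.167],0)); z=observe()["position"];print(pix("scene",[z+[0,0,.032],z-[0,0,.044]]))
E
```

```text
22.2 [0.5288 0.1966 0.2469] [ 3.142e+00 -0.000e+00 -1.000e-03] [-0.4 -0.5 -1.1] 0.0452 31.61763310432434
22.25 [0.5289 0.1967 0.2471] [-3.141e+00 -1.000e-03 -1.000e-03] [-0.9 -0.1 -1.2] 0.045 31.61768674850464
[ 0.006  -0.0249  0.1603 -0.0002 -0.0003 -0.0006]
[[378.13130158 150.941181  ]
 [375.70709392 175.52824328]]
```

View pics/g7.png

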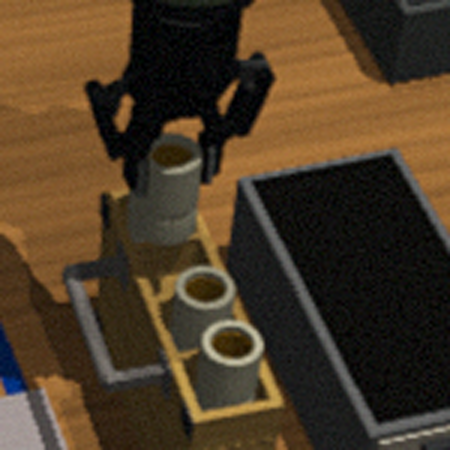

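>>> play_rows(deltas=[[0.006,-0.025,0,0,0,0,0.8],[0.006,-0.025,0.02,0,0,0,0.8],[0.006,-0.025,0.07,0,0,0,0.8],[0.006,-0.025,0.12,0,0,0,0.8],[0.006,-0.025,0.15,0,0,0,0.8],[0.006,-0.025,0.16,0,0,0,0.8],[0.006,-0.025,0.16,0,0,0,0.8],[0.006,-0.025,0.16,0,0,0,0.4],[0.006,-0.025,0.16,0,0,0,0],[0.006,-0.025,0.16,0,0,0,0]])

```text
clock: 23.25
position: [0.5316, 0.21, 0.1665]
tool_rot: [-3.142, -0.0, -0.0]
force: [-0.4, -0.5, -0.4]
grip_width: 0.078
finger_force: 0.0
```

>>> play_rows(deltas=[[0,0,-0.04,0,0,0,0],[0,0,-0.12,0,0,0,0],[0,0,-0.17,0,0,0,0],[0.03,0.05,-0.17,0,0,0,0],[0.06,0.12,-0.17,0,0,0,0.5],[0.06,0.158,-0.17,0,0,0,0.5],[0.06,0.158,-0.17,0,0,0,0.5],[0.06,0.158,-0.17,0,0,0,0.5]])

```text
clock: 24.05
position: [0.5616, 0.131, 0.2514]
tool_rot: [-3.141, -0.0, -0.001]
force: [0.3, 0.3, 0.2]
grip_width: 0.0427
finger_force: 0.0
```

```bash
python3 - <<'E'
from h import *
st(); a=grab_frame("scene");cv2.imwrite("pics/g8.png",cv2.resize(a[110:290,230:470,::-1],None,fx=3,fy=3,interpolation=2))
st();print(go([.5615,.130,.124],0))
E
```

```text
24.05 [0.5616 0.131  0.2514] [-3.141e+00 -0.000e+00 -1.000e-03] [0.3 0.3 0.2] 0.0427 0.0
24.1 [0.5615 0.1317 0.2513] [-3.141e+00  0.000e+00  1.000e-03] [ 0.3 -0.2 -0.9] 0.0429 0.0
[ 1.000e-04  3.500e-03  2.547e-01 -2.000e-04  0.000e+00  3.000e-04]
```

View pics/g8.png

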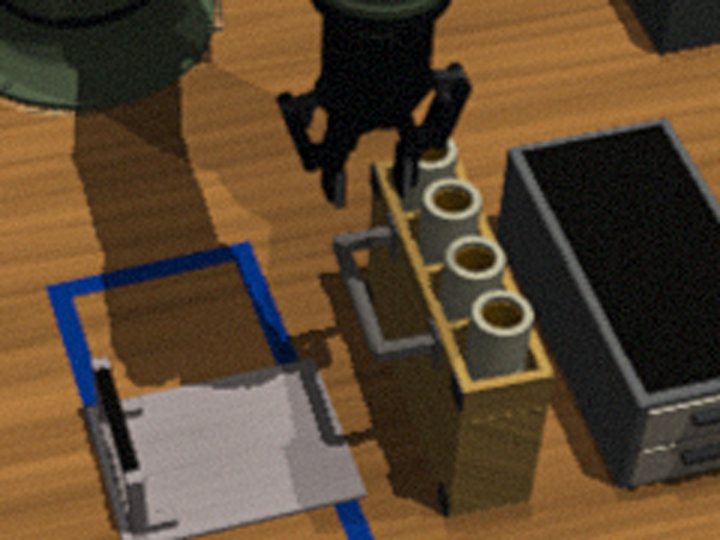

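>>> play_rows(deltas=[[0,0.03,0,0.05,0,0,0.6],[0,0.06,0.02,0.11,0,0,0.6],[0,0.085,0.04,0.17,0,0,0.6],[0,0.085,0.07,0.22,0,0,0.6],[0,0.085,0.077,0.25,0,0,0.6],[0,0.085,0.077,0.25,0,0,0.6],[0,0.085,0.077,0.25,0,0,0.6],[0,0.085,0.077,0.25,0,0,0.6]])

```text
clock: 24.9
position: [0.5617, 0.0899, 0.2134]
tool_rot: [-2.619, -0.001, 0.003]
force: [-0.1, 0.1, -0.7]
grip_width: 0.0342
finger_force: 0.0
```

```bash
python3 - <<'E'
from h import *
st(); 
a=grab_frame("scene");cv2.imwrite("pics/g9.png",cv2.resize(a[110:260,300:450,::-1],None,fx=3,fy=3,interpolation=2))
b=grab_frame("top")
print(observe()["qpos"].round(2), go([.5615,.139,.1264],0,roll=-np.pi+np.radians(30)))
c=lambda n,p:pix(n,p).round(1).tolist()
print(c("scene",[[.6215,.13,.142],[.5015,.131,.142]]),c("top",[[.6215,.13,.142],[.5015,.131,.142]]))
g=cv2.cvtColor(b,cv2.COLOR_RGB2HSV)
u,v=pix("top",[.615,.13,.142]).round().astype(int)
print([tuple(int(q) for q in g[v,k]) for k in range(u-8,u+9)],u)
E
```

```text
24.9 [0.5617 0.0899 0.2134] [-2.619e+00 -1.000e-03  3.000e-03] [-0.1  0.1 -0.7] 0.0342 0.0
[-0.34  0.56  0.52  1.84 -0.91  1.11 -0.89] [-1.000e-04  1.800e-03  1.998e-01  4.000e-04  2.000e-04  1.300e-03]
[[358.3, 227.6], [344.4, 190.8]] [[276.3, 224.6], [274.2, 282.4]]
[(14, 56, 68), (14, 55, 69), (15, 51, 70), (12, 53, 72), (14, 47, 71), (15, 35, 73), (17, 24, 95), (15, 22, 117), (14, 21, 132), (12, 19, 133), (15, 21, 121), (15, 25, 104), (13, 52, 94), (15, 104, 110), (15, 114, 123), (15, 116, 123), (15, 116, 123)] 276
```

View pics/g9.png

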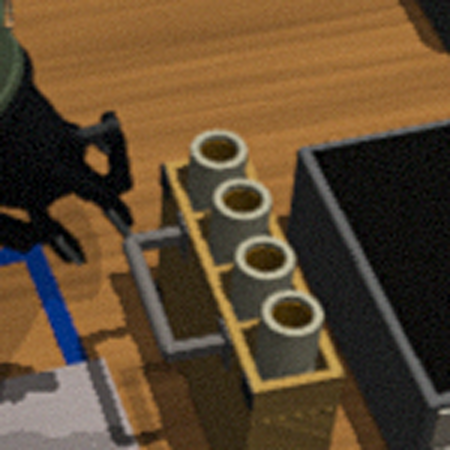

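>>> play_rows(deltas=[[0,0.002,0.05,0,0,0.001,0.6],[0,0.002,0.11,0,0,0.001,0.6],[0,0.002,0.17,0,0,0.001,0.6],[0,0.002,0.2,0,0,0.001,0.6],[0,0.002,0.2,0,0,0.001,0.6],[0,0.002,0.2,0,0,0.001,0.8],[0,0.002,0.2,0,0,0.001,1],[0,0.002,0.2,0,0,0.001,1],[0,0.002,0.2,0,0,0.001,1]], newtons=40)

```text
clock: 25.9
position: [0.5622, 0.1367, 0.1268]
tool_rot: [-2.618, -0.001, -0.003]
force: [-1.3, -4.4, 8.3]
grip_width: 0.0122
finger_force: 40.1
```

```bash
python3 - <<'E'
from h import *
st()
# arc of the bar about rear edge, tool orientation fixed: shifts in tool units
s=observe(); R=Ro.from_euler("xyz",s["tool_rot"])
for t in range(0,37,2):
    a=np.radians(t); dy=-.115*np.cos(a)+.142*np.sin(a)+.115; dz=.115*np.sin(a)+.142*np.cos(a)-.142
    print(t,(dy*1e3).round(1),(dz*1e3).round(1),(R.inv().apply([0,dy,dz])/.5).round(3))
E
```

```text
25.9 [0.5622 0.1367 0.1268] [-2.618e+00 -1.000e-03 -3.000e-03] [-1.3 -4.4  8.3] 0.0122 40.05249381065369
0 0.0 0.0 [0. 0. 0.]
2 5.0 3.9 [-0.    -0.013 -0.002]
4 10.2 7.7 [-0.    -0.025 -0.003]
6 15.5 11.2 [-0.    -0.038 -0.004]
8 20.9 14.6 [-0.    -0.051 -0.004]
10 26.4 17.8 [-0.    -0.064 -0.004]
12 32.0 20.8 [-0.    -0.076 -0.004]
14 37.8 23.6 [-0.    -0.089 -0.003]
16 43.6 26.2 [-0.    -0.102 -0.002]
18 49.5 28.6 [-0.    -0.114 -0.   ]
20 55.5 30.8 [-0.    -0.127  0.002]
22 61.6 32.7 [-0.    -0.139  0.005]
24 67.7 34.5 [-0.    -0.152  0.008]
26 73.9 36.0 [-0.    -0.164  0.011]
28 80.1 37.4 [-0.    -0.176  0.015]
30 86.4 38.5 [-0.    -0.188  0.02 ]
32 92.7 39.4 [-0.001 -0.2    0.025]
34 99.1 40.0 [-0.001 -0.212  0.03 ]
36 105.4 40.5 [-0.001 -0.223  0.035]
```

>>> play_rows(deltas=[[0,-0.008,-0.001,0,0,0,1],[0,-0.02,-0.002,0,0,0,1],[0,-0.034,-0.004,0,0,0,1],[0,-0.05,-0.004,0,0,0,1],[0,-0.066,-0.004,0,0,0,1],[0,-0.083,-0.003,0,0,0,1],[0,-0.1,-0.002,0,0,0,1],[0,-0.114,0,0,0,0,1],[0,-0.127,0.002,0,0,0,1],[0,-0.127,0.002,0,0,0,1]])

```text
clock: 26.9
position: [0.5626, 0.194, 0.1577]
tool_rot: [-2.617, -0.001, -0.002]
force: [5.4, -2.7, 2.6]
grip_width: 0.0124
finger_force: 41.8
```

```bash
python3 - <<'E'
from h import *
st()
E
```

```text
26.9 [0.5626 0.194  0.1577] [-2.617e+00 -1.000e-03 -2.000e-03] [ 5.4 -2.7  2.6] 0.0124 41.84118568897247
```

>>> play_rows(deltas=[[0,-0.008,0.002,0,0,0,1],[0,-0.02,0.005,0,0,0,1],[0,-0.032,0.008,0,0,0,1],[0,-0.043,0.011,0,0,0,1],[0,-0.052,0.015,0,0,0,1],[0,-0.06,0.018,0,0,0,1],[0,-0.066,0.02,0,0,0,1],[0,-0.066,0.02,0,0,0,1]])

```text
clock: 27.7
position: [0.5624, 0.2271, 0.1651]
tool_rot: [-2.618, -0.001, -0.002]
force: [6.0, -1.5, 1.2]
grip_width: 0.0125
finger_force: 41.7
```

```bash
python3 - <<'E'
from h import *
st(); a=grab_frame("scene");b=grab_frame("top");cv2.imwrite("pics/g10.png",cv2.resize(np.hstack([a[100:280,300:460,::-1],b[160:340,180:340,::-1]]),None,fx=2.4,fy=2.4,interpolation=2))
E
```

```text
27.7 [0.5624 0.2271 0.1651] [-2.618e+00 -1.000e-03 -2.000e-03] [ 6.  -1.5  1.2] 0.0125 41.69927716255188
```

View pics/g10.png

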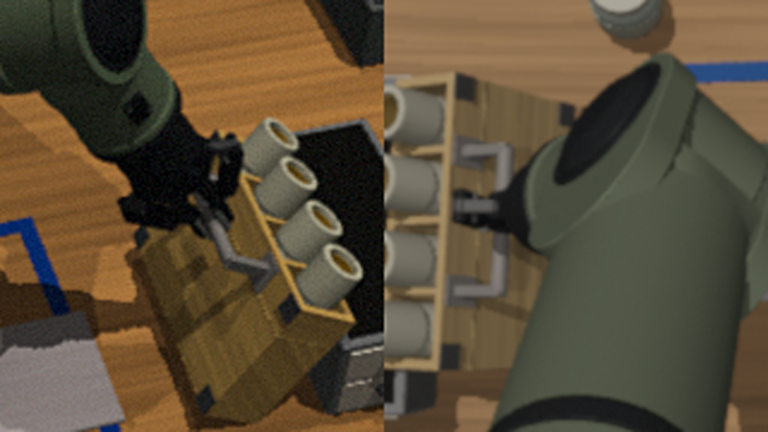

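>>> play_rows(deltas=[[0,-0.005,0.002,0,0,0,1],[0,-0.01,0.004,0,0,0,1],[0,-0.015,0.006,0,0,0,1],[0,-0.015,0.006,0,0,0,1]])

```text
clock: 28.2
position: [0.5634, 0.2315, 0.1662]
tool_rot: [-2.621, -0.002, -0.006]
force: [3.5, -20.3, 9.5]
grip_width: 0.0128
finger_force: 44.0
```

>>> play_rows(deltas=[[0,-0.005,0.002,0,0,0,1],[0,-0.01,0.005,0,0,0,1],[0,-0.01,0.005,0,0,0,1]])

```text
clock: 28.5
position: [0.5641, 0.2337, 0.167]
tool_rot: [-2.624, -0.003, -0.009]
force: [-6.1, -44.6, 28.4]
grip_width: 0.0125
finger_force: 47.8
```

>>> play_rows(deltas=[[0,0.008,-0.003,0,0,0,1],[0,0.015,-0.007,0,0,0,1],[0,0.015,-0.007,0,0,0,1],[0,0.015,-0.007,0,0,0,1]])

```text
clock: 28.9
position: [0.5619, 0.2321, 0.1653]
tool_rot: [-2.618, 0.001, -0.002]
force: [3.1, -4.1, 0.1]
grip_width: 0.0125
finger_force: 43.2
```

>>> play_rows(deltas=[[0,0,0,0,0,0,0.85],[0,0,0,0,0,0,0.7],[0,0,0,0,0,0,0.6],[0,0,0,0,0,0,0.6],[0,0,-0.03,0,0,0,0.6],[0,0,-0.09,0,0,0,0.6],[0,0,-0.17,0,0,0,0.6],[0,0,-0.25,0,0,0,0.6],[0,0,-0.3,0,0,0,0.6],[0,0,-0.3,0,0,0,0.6]])

```text
clock: 29.9
position: [0.563, 0.1543, 0.2991]
tool_rot: [-2.618, -0.004, -0.005]
force: [0.4, -0.3, -0.0]
grip_width: 0.0345
finger_force: 0.0
```

```bash
python3 - <<'E'
from h import *
st(); a=grab_frame("scene");b=grab_frame("top");cv2.imwrite("pics/g11.png",cv2.resize(np.hstack([a[100:300,250:460,::-1],b[160:360,180:390,::-1]]),None,fx=1.9,fy=1.9,interpolation=2))
E
```

```text
29.9 [0.563  0.1543 0.2991] [-2.618 -0.004 -0.005] [ 0.4 -0.3 -0. ] 0.0345 0.0
```

View pics/g11.png

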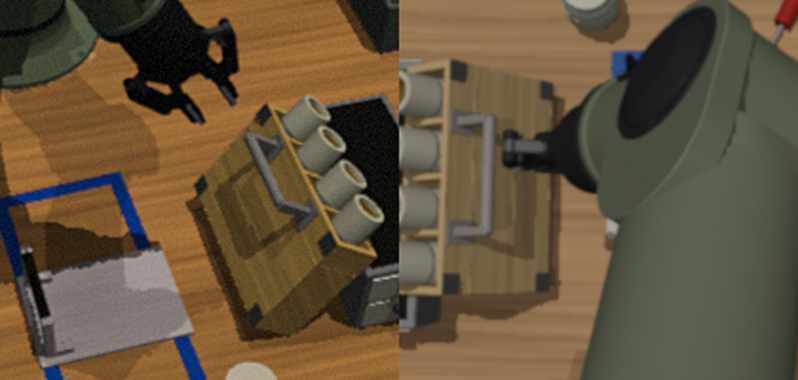

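```bash
python3 - <<'E'
from h import *
x=lambda a,b:((a-399)/1.9+180,b/1.9+160)
print("front bottom",ray("top",*x(556,85),.038),ray("top",*x(553,293),.038))
print("front top",ray("top",*x(449,62),.172),ray("top",*x(446,294),.172))
print("bar",ray("top",*x(488,118),.18),ray("top",*x(486,234),.18))
print(go([.579,-.072,.16],.02))
E
```

```text
front bottom [0.68287119 0.17353147 0.038     ] [0.43309506 0.16921658 0.038     ]
front top [0.68043242 0.27112204 0.172     ] [0.43472233 0.26316243 0.172     ]
bar [0.61924909 0.2253093  0.18      ] [0.49731572 0.22249503 0.18      ]
[ 0.0357  0.5318  0.0067 -0.2502 -0.0027 -0.0104]
```

>>> play_rows(deltas=[[0,0.05,0,-0.03,0,0,0.6],[0,0.12,0,-0.09,0,0,0.4],[0.01,0.2,0,-0.15,-0.001,-0.005,0.4],[0.02,0.29,0.002,-0.2,-0.002,-0.01,0.4],[0.03,0.38,0.004,-0.25,-0.003,-0.01,0.4],[0.036,0.46,0.006,-0.25,-0.003,-0.01,0.4],[0.036,0.52,0.007,-0.25,-0.003,-0.01,0.4],[0.036,0.532,0.007,-0.25,-0.003,-0.01,0.4],[0.036,0.532,0.007,-0.25,-0.003,-0.01,0.4],[0.036,0.532,0.007,-0.25,-0.003,-0.01,0.4]])

```text
clock: 31.0
position: [0.5793, -0.0706, 0.1591]
tool_rot: [-3.141, 0.002, 0.021]
force: [0.7, 0.5, 0.7]
grip_width: 0.0509
finger_force: 0.0
```

```bash
python3 - <<'E'
from h import *
st(); print(go([.579,-.072,.053],.02))
E
```

```text
31.0 [ 0.5793 -0.0706  0.1591] [-3.141e+00  2.000e-03  2.100e-02] [0.7 0.5 0.7] 0.0509 0.0
[-2.000e-04  3.000e-03  2.122e-01 -2.000e-04  1.000e-03  3.000e-04]
```

>>> play_rows(deltas=[[0,0.003,0.05,0,0,0,0.4],[0,0.003,0.12,0,0,0,0.4],[0,0.003,0.18,0,0,0,0.4],[0,0.003,0.21,0,0,0,0.4],[0,0.003,0.21,0,0,0,0.4],[0,0.003,0.21,0,0,0,0.8],[0,0.003,0.21,0,0,0,1],[0,0.003,0.21,0,0,0,1],[0,0.003,0.21,0,0,0,1]])

```text
clock: 31.9
position: [0.5798, -0.0731, 0.0555]
tool_rot: [-3.141, -0.0, 0.02]
force: [-2.0, 0.8, 9.5]
grip_width: 0.0127
finger_force: 38.9
```

>>> play_rows(deltas=[[0,-0.02,0,0,0,0,1],[0,-0.05,0,0,0,0,1],[0,-0.08,0,0,0,0,1],[0,-0.11,0,0,0,0,1],[0,-0.14,0,0,0,0,1],[0,-0.16,0,0,0,0,1],[0,-0.17,0,0,0,0,1],[0,-0.17,0,0,0,0,1]])

```text
clock: 32.7
position: [0.5784, 0.012, 0.0555]
tool_rot: [3.141, -0.001, 0.02]
force: [0.4, -1.4, 9.7]
grip_width: 0.0124
finger_force: 40.1
```

```bash
python3 - <<'E'
from h import *
st(); b=grab_frame("top"); h=cv2.cvtColor(b,cv2.COLOR_RGB2HSV)
# crate wood edge vs plate gray along rows off the arm
for X in (.65,.66,.67,.68):
    u,v=pix("top",[X,.17,.038]).round().astype(int)
    print(X,u,v,[tuple(int(q) for q in h[v,k]) for k in range(u-8,u+9)])
E
```

```text
32.7 [0.5784 0.012  0.0555] [ 3.141e+00 -1.000e-03  2.000e-02] [ 0.4 -1.4  9.7] 0.0124 40.0567102432251
0.65 264 219 [(19, 105, 114), (19, 107, 112), (19, 107, 110), (21, 99, 116), (20, 101, 98), (15, 120, 70), (15, 127, 66), (15, 124, 78), (15, 120, 87), (15, 120, 91), (15, 118, 115), (15, 115, 137), (15, 113, 145), (16, 114, 146), (15, 114, 146), (15, 114, 146), (15, 114, 146)]
0.66 264 215 [(18, 106, 115), (19, 106, 113), (18, 107, 110), (19, 107, 107), (18, 112, 89), (15, 122, 69), (15, 122, 69), (15, 123, 81), (15, 119, 88), (15, 120, 89), (15, 118, 95), (16, 115, 129), (16, 114, 147), (15, 113, 149), (15, 111, 149), (15, 112, 148), (15, 113, 149)]
0.67 264 210 [(0, 6, 46), (15, 11, 46), (30, 6, 45), (30, 6, 45), (15, 31, 50), (14, 100, 79), (15, 118, 97), (15, 118, 117), (15, 116, 134), (15, 115, 138), (15, 114, 139), (15, 114, 141), (15, 115, 142), (15, 113, 142), (15, 115, 142), (15, 114, 143), (15, 114, 143)]
0.68 264 206 [(30, 11, 46), (30, 6, 45), (0, 6, 46), (0, 6, 45), (13, 42, 55), (14, 108, 99), (15, 115, 122), (15, 115, 133), (15, 114, 139), (15, 113, 140), (15, 113, 140), (15, 115, 140), (15, 113, 140), (15, 113, 140), (15, 114, 139), (15, 114, 139), (15, 114, 139)]
```

>>> play_rows(deltas=[[0,-0.01,0,0,0,0,1],[0,-0.02,0,0,0,0,1],[0,-0.03,0,0,0,0,1],[0,-0.03,0,0,0,0,1]])

```text
clock: 33.15
position: [0.5781, 0.0264, 0.0555]
tool_rot: [3.141, -0.001, 0.02]
force: [0.1, -2.9, 9.4]
grip_width: 0.0124
finger_force: 40.0
```

>>> play_rows(deltas=[[0,-0.01,0,0,0,0,1],[0,-0.018,0,0,0,0,1],[0,-0.018,0,0,0,0,1]])

```text
clock: 33.45
position: [0.5779, 0.0353, 0.0555]
tool_rot: [3.141, -0.001, 0.019]
force: [-0.6, -3.7, 7.9]
grip_width: 0.0123
finger_force: 40.0
```

>>> play_rows(deltas=[[0,-0.005,0,0,0,0,1],[0,-0.008,0,0,0,0,1],[0,-0.008,0,0,0,0,1]])

```text
clock: 33.75
position: [0.5778, 0.0388, 0.0555]
tool_rot: [3.14, -0.001, 0.019]
force: [1.0, -5.5, 9.0]
grip_width: 0.0126
finger_force: 40.0
```

>>> play_rows(deltas=[[0,-0.005,0,0,0,0,1],[0,-0.008,0,0,0,0,1],[0,-0.008,0,0,0,0,1]])

```text
clock: 34.05
position: [0.5776, 0.0416, 0.0555]
tool_rot: [3.139, -0.001, 0.018]
force: [-0.1, -12.3, 8.4]
grip_width: 0.0123
finger_force: 40.1
```

```bash
python3 - <<'E'
from h import *
st(); b=grab_frame("top"); h=cv2.cvtColor(b,cv2.COLOR_RGB2HSV)
for X in (.67,.68):
    u,v=pix("top",[X,.17,.038]).round().astype(int)
    print(X,u,v,[int(h[v,k][2]) for k in range(u-8,u+4)])
E
```

```text
34.05 [0.5776 0.0416 0.0555] [ 3.139e+00 -1.000e-03  1.800e-02] [ -0.1 -12.3   8.4] 0.0123 40.08628249168396
0.67 264 210 [45, 45, 44, 45, 55, 80, 95, 109, 128, 137, 138, 140]
0.68 264 206 [45, 46, 46, 47, 65, 103, 121, 132, 139, 139, 139, 139]
```

>>> play_rows(deltas=[[0,0.005,0,0,0,0,1],[0,0.009,0,0,0,0,1],[0,0.009,0,0,0,0,1],[0,0.009,0,0,0,0,0.7],[0,0.009,0,0,0,0,0.4],[0,0.009,0,0,0,0,0.4],[0,0.009,-0.04,0,0,0,0.4],[0,0.009,-0.12,0,0,0,0.4],[0,0.009,-0.2,0,0,0,0.4],[0,0.009,-0.2,0,0,0,0.4]])

```text
clock: 35.1
position: [0.579, 0.0389, 0.1585]
tool_rot: [-3.141, -0.004, 0.019]
force: [0.5, -0.6, -0.4]
grip_width: 0.0513
finger_force: 0.0
```

```bash
python3 - <<'E'
from h import *
st(); print(go([.5625,.1543,.2991],0,roll=-2.618))
b=grab_frame("top")
# handle/plate check: handle dark bar location
h=cv2.cvtColor(b,cv2.COLOR_RGB2HSV); m=cv2.inRange(h,(0,0,0),(180,90,35)); 
for X in(.54,.55,.56,.6,.61,.62):
    u,v=pix("top",[X,.037,.077]).round().astype(int); print(X,u,v,[int(h[v,k][2]) for k in range(u-8,u+9)])
E
```

```text
35.1 [0.579  0.0389 0.1585] [-3.141 -0.004  0.019] [ 0.5 -0.6 -0.4] 0.0513 0.0
[-0.0273 -0.2316 -0.2811  0.2496  0.0004  0.0095]
0.54 321 266 [82, 80, 80, 79, 78, 78, 77, 76, 74, 74, 73, 73, 71, 69, 68, 66, 65]
0.55 321 262 [82, 82, 81, 81, 78, 79, 78, 77, 76, 75, 74, 74, 73, 72, 70, 69, 67]
0.56 321 257 [85, 83, 83, 82, 81, 80, 79, 79, 78, 77, 77, 76, 74, 74, 72, 71, 70]
0.6 321 239 [87, 87, 87, 87, 86, 85, 85, 85, 84, 83, 83, 81, 81, 79, 79, 78, 78]
0.61 321 235 [89, 87, 87, 87, 86, 86, 86, 85, 84, 84, 84, 83, 82, 81, 80, 80, 79]
0.62 321 230 [90, 89, 89, 88, 87, 86, 87, 86, 86, 86, 84, 84, 85, 83, 84, 86, 88]
```

>>> play_rows(deltas=[[0,-0.02,-0.08,0.05,0,0,0.6],[-0.01,-0.06,-0.16,0.11,0,0.004,0.6],[-0.02,-0.12,-0.23,0.17,0,0.009,0.6],[-0.027,-0.18,-0.27,0.22,0,0.009,0.6],[-0.027,-0.23,-0.281,0.25,0,0.009,0.6],[-0.027,-0.232,-0.281,0.25,0,0.009,0.6],[-0.027,-0.232,-0.281,0.25,0,0.009,0.6],[-0.027,-0.232,-0.281,0.25,0,0.009,0.6]])

```text
clock: 35.95
position: [0.5614, 0.1543, 0.2938]
tool_rot: [-2.62, 0.007, 0.002]
force: [0.3, 0.2, 0.1]
grip_width: 0.0342
finger_force: 0.0
```

```bash
python3 - <<'E'
from h import *
st(); print(go([.5622,.2315,.1653],0,roll=-2.618))
b=grab_frame("top");h=cv2.cvtColor(b,cv2.COLOR_RGB2HSV)
u,v=pix("top",[.615,.2235,.18]).round().astype(int); print(u,v,[tuple(int(q) for q in h[v,k]) for k in range(u-6,u+7)])
E
```

```text
35.95 [0.5614 0.1543 0.2938] [-2.62e+00  7.00e-03  2.00e-03] [0.3 0.2 0.1] 0.0342 0.0
[ 0.0038 -0.0059  0.2997  0.0011  0.0034 -0.0011]
228 224 [(15, 23, 87), (11, 23, 87), (13, 22, 104), (15, 21, 119), (15, 20, 127), (15, 20, 126), (15, 22, 116), (17, 23, 99), (15, 38, 81), (18, 91, 90), (18, 108, 102), (18, 108, 104), (18, 109, 103)]
```

>>> play_rows(deltas=[[0.003,-0.006,0.05,0,0.003,0,0.6],[0.003,-0.006,0.12,0,0.003,0,0.6],[0.003,-0.006,0.2,0,0.003,0,0.6],[0.003,-0.006,0.27,0,0.003,0,0.6],[0.003,-0.006,0.3,0,0.003,0,0.6],[0.003,-0.006,0.3,0,0.003,0,0.6],[0.003,-0.006,0.3,0,0.003,0,0.8],[0.003,-0.006,0.3,0,0.003,0,1],[0.003,-0.006,0.3,0,0.003,0,1],[0.003,-0.006,0.3,0,0.003,0,1]], newtons=40)

```text
clock: 37.0
position: [0.5629, 0.2312, 0.1674]
tool_rot: [-2.619, -0.001, -0.003]
force: [0.3, -7.2, 3.2]
grip_width: 0.0124
finger_force: 39.6
```

```bash
python3 - <<'E'
from h import *
st()
s=observe(); R=Ro.from_euler("xyz",s["tool_rot"])
d=.011; t0=33; tc=np.degrees(np.arctan(.005/d)); print("transfer",tc)
def bar(t):
    a=np.radians(t)
    if t>=tc: return np.array([0,-.115*np.cos(a)+.142*np.sin(a),.115*np.sin(a)+.142*np.cos(a)])
    L=np.hypot(d,.005) # contact point stays at same crate point
    return np.array([0,-d-(.115-L)*np.cos(a)+.142*np.sin(a),.005+(.115-L)*np.sin(a)+.142*np.cos(a)])
for t in range(33,-1,-3):
    w=bar(t)-bar(t0); print(t,(w*1e3).round(1),(R.inv().apply(w)/.5).round(3))
E
```

```text
37.0 [0.5629 0.2312 0.1674] [-2.619e+00 -1.000e-03 -3.000e-03] [ 0.3 -7.2  3.2] 0.0124 39.62042212486267
transfer 24.44395478041654
33 [0. 0. 0.] [0. 0. 0.]
30 [ 0.  -9.5 -1.2] [ 0.     0.018 -0.007]
27 [  0.  -18.9  -3. ] [ 0.     0.036 -0.014]
24 [  0.  -28.2  -5.1] [ 0.     0.054 -0.019]
21 [  0.  -37.1  -7.3] [ 0.     0.072 -0.024]
18 [  0.  -45.9  -9.9] [ 0.     0.089 -0.029]
15 [  0.  -54.5 -12.9] [ 0.     0.107 -0.032]
12 [  0.  -63.  -16.4] [ 0.     0.126 -0.035]
9 [  0.  -71.3 -20.4] [ 0.     0.144 -0.036]
6 [  0.  -79.4 -24.7] [ 0.     0.162 -0.036]
3 [  0.  -87.2 -29.5] [ 0.     0.181 -0.036]
0 [  0.  -94.8 -34.7] [ 0.     0.199 -0.035]
```

>>> play_rows(deltas=[[0,0.008,-0.003,0,0,0,1],[0,0.018,-0.007,0,0,0,1],[0,0.03,-0.012,0,0,0,1],[0,0.042,-0.016,0,0,0,1],[0,0.054,-0.019,0,0,0,1],[0,0.066,-0.022,0,0,0,1],[0,0.072,-0.024,0,0,0,1],[0,0.072,-0.024,0,0,0,1]])

```text
clock: 37.8
position: [0.5632, 0.1949, 0.1612]
tool_rot: [-2.616, -0.002, -0.002]
force: [-4.1, -4.0, 24.6]
grip_width: 0.0124
finger_force: 43.6
```

>>> play_rows(deltas=[[0,0.006,-0.002,0,0,0,1],[0,0.017,-0.005,0,0,0,1],[0,0.026,-0.007,0,0,0,1],[0,0.035,-0.008,0,0,0,1],[0,0.035,-0.008,0,0,0,1]])

```text
clock: 38.3
position: [0.5633, 0.1771, 0.1555]
tool_rot: [-2.617, -0.002, -0.003]
force: [-1.8, -5.5, 20.3]
grip_width: 0.0125
finger_force: 44.0
```

```bash
python3 - <<'E'
from h import *
st()
E
```

```text
38.3 [0.5633 0.1771 0.1555] [-2.617e+00 -2.000e-03 -3.000e-03] [-1.8 -5.5 20.3] 0.0125 43.96799683570862
```

>>> play_rows(deltas=[[0,0.006,-0.004,0,0,0,1],[0,0.016,-0.006,0,0,0,1],[0,0.028,-0.008,0,0,0,1],[0,0.04,-0.009,0,0,0,1],[0,0.052,-0.009,0,0,0,1],[0,0.052,-0.009,0,0,0,1]])

```text
clock: 38.9
position: [0.5624, 0.1517, 0.1441]
tool_rot: [-2.619, 0.0, -0.003]
force: [1.8, -4.7, 8.8]
grip_width: 0.0125
finger_force: 43.3
```

>>> play_rows(deltas=[[0,0.006,0,0,0,0,1],[0,0.014,0,0,0,0,1],[0,0.02,0,0,0,0,1],[0,0.02,0,0,0,0,1]])

```text
clock: 39.3
position: [0.5623, 0.1435, 0.1393]
tool_rot: [-2.619, 0.0, -0.003]
force: [3.3, -4.3, 6.6]
grip_width: 0.0126
finger_force: 43.4
```

```bash
python3 - <<'E'
from h import *
st()
b=grab_frame("top");h=cv2.cvtColor(b,cv2.COLOR_RGB2HSV)
for X in(.64,.66):
    u,v=pix("top",[X,.245,.165]).round().astype(int); print(X,u,v,[tuple(int(q) for q in h[v,k]) for k in range(u-12,u+6)])
E
```

```text
39.3 [0.5623 0.1435 0.1393] [-2.619  0.    -0.003] [ 3.3 -4.3  6.6] 0.0126 43.39804708957672
0.64 219 213 [(15, 123, 87), (15, 122, 88), (15, 122, 88), (15, 122, 88), (15, 120, 87), (14, 122, 88), (15, 122, 88), (15, 121, 95), (16, 111, 129), (18, 83, 156), (23, 48, 165), (32, 27, 171), (36, 22, 174), (34, 23, 166), (28, 32, 150), (21, 68, 142), (20, 106, 130), (19, 123, 116)]
0.66 219 203 [(16, 116, 127), (15, 114, 136), (15, 115, 138), (15, 115, 138), (15, 114, 137), (15, 114, 137), (15, 113, 138), (15, 105, 139), (19, 62, 151), (27, 31, 167), (34, 22, 173), (36, 25, 153), (28, 34, 111), (19, 91, 87), (19, 141, 76), (20, 157, 65), (20, 163, 61), (20, 159, 61)]
```

>>> play_rows(deltas=[[0,0.006,0.001,0,0,0,1],[0,0.012,0.002,0,0,0,1],[0,0.018,0.003,0,0,0,1],[0,0.018,0.003,0,0,0,1]])

```text
clock: 39.75
position: [0.5627, 0.1357, 0.1338]
tool_rot: [-2.619, -0.001, -0.004]
force: [1.0, -9.7, 14.7]
grip_width: 0.0121
finger_force: 44.6
```

>>> play_rows(deltas=[[0,0.003,0.001,0,0,0,1],[0,0.003,0.001,0,0,0,1]])

```text
clock: 39.95
position: [0.5628, 0.1346, 0.1327]
tool_rot: [-2.62, -0.001, -0.004]
force: [1.2, -11.5, 13.3]
grip_width: 0.0128
finger_force: 44.8
```

>>> play_rows(deltas=[[0,0,0,0,0,0,0.9],[0,0,0,0,0,0,0.75],[0,0,0,0,0,0,0.6],[0,0,0,0,0,0,0.6],[0,0,-0.05,0,0,0,0.6],[0,0,-0.12,0,0,0,0.6],[0,0,-0.2,0,0,0,0.6],[0,0,-0.28,0,0,0,0.6],[0,0,-0.3,0,0,0,0.6],[0,0,-0.3,0,0,0,0.6]])

```text
clock: 40.95
position: [0.5622, 0.0613, 0.2631]
tool_rot: [-2.618, -0.001, -0.002]
force: [-0.2, -0.7, -0.1]
grip_width: 0.0341
finger_force: 0.0
```

```bash
python3 - <<'E'
from h import *
st(); print(go([.578,.0365,.16],.019))
b=grab_frame("top");h=cv2.cvtColor(b,cv2.COLOR_RGB2HSV)
w=cv2.inRange(h,(17,70,110),(30,140,255))  # pale plywood
for X in(.68,.665,.655,.64,.45,.445):
    u,v=pix("top",[X,.2,.165]).round().astype(int); print(X,u,v,[tuple(int(q) for q in h[v,k]) for k in range(u-26,u+24,2)])
# holders rims at z=.203
m=((h[...,1]<70)&(h[...,2]>90)).astype(np.uint8)[170:320,180:270]
for c in cv2.findContours(m,0,2)[0]:
    if cv2.contourArea(c)>60:
        x,y,a,k=cv2.boundingRect(c);print("rim",a,k,ray("top",x+180+a/2-.5,y+170+k/2-.5,.203).round(4))
E
```

```text
40.95 [0.5622 0.0613 0.2631] [-2.618e+00 -1.000e-03 -2.000e-03] [-0.2 -0.7 -0.1] 0.0341 0.0
[ 0.0315  0.146   0.1539 -0.25   -0.003  -0.0097]
0.68 242 194 [(15, 115, 149), (15, 113, 149), (15, 113, 149), (15, 113, 149), (17, 108, 154), (21, 88, 173), (21, 90, 173), (21, 92, 171), (21, 90, 172), (21, 87, 173), (21, 82, 168), (20, 87, 173), (20, 92, 172), (20, 93, 172), (20, 92, 172), (20, 93, 172), (20, 93, 173), (20, 93, 173), (20, 93, 173), (20, 93, 173), (21, 89, 174), (21, 81, 160), (14, 59, 74), (15, 113, 140), (15, 112, 148)]
0.665 242 201 [(15, 114, 137), (15, 114, 137), (15, 114, 137), (15, 115, 138), (18, 103, 151), (23, 39, 168), (39, 14, 176), (25, 27, 125), (19, 117, 74), (19, 155, 61), (20, 156, 62), (20, 158, 66), (20, 141, 78), (21, 59, 138), (37, 13, 176), (30, 17, 138), (18, 97, 87), (18, 107, 95), (19, 107, 114), (19, 102, 128), (21, 90, 172), (21, 82, 153), (17, 31, 58), (18, 110, 65), (16, 117, 100)]
0.655 241 206 [(15, 113, 144), (15, 113, 144), (15, 113, 144), (15, 112, 144), (16, 112, 143), (26, 24, 160), (40, 14, 164), (20, 97, 84), (19, 160, 62), (19, 153, 90)
[... 904 characters left out ...]
, 82), (18, 102, 105), (18, 107, 105), (20, 97, 158), (20, 92, 171), (15, 42, 85), (18, 88, 52), (18, 112, 64)]
0.445 238 310 [(15, 111, 151), (15, 112, 153), (15, 112, 153), (15, 112, 153), (18, 102, 162), (20, 94, 173), (20, 98, 148), (19, 90, 102), (24, 38, 128), (28, 20, 156), (33, 16, 164), (33, 16, 160), (33, 17, 147), (25, 31, 107), (19, 56, 78), (19, 73, 77), (18, 101, 78), (18, 111, 83), (19, 108, 87), (19, 110, 93), (20, 96, 164), (20, 90, 164), (16, 36, 77), (18, 94, 54), (19, 112, 64)]
rim 24 25 [0.4666 0.2018 0.203 ]
rim 24 25 [0.5261 0.2041 0.203 ]
rim 3 42 [0.5534 0.1382 0.203 ]
rim 24 25 [0.5886 0.2026 0.203 ]
rim 25 23 [0.648  0.2019 0.203 ]
rim 14 129 [0.5499 0.2962 0.203 ]
```

```bash
python3 - <<'E'
from h import *
print(go([.578,.0075,.1237],.019,roll=-2.618))
E
```

```text
[ 3.300e-02  2.330e-01  1.844e-01 -2.000e-04 -4.300e-03 -8.500e-03]
```

>>> play_rows(deltas=[[0.01,0.05,0,0,0,0,0.3],[0.02,0.12,0.02,0,0,-0.004,0.3],[0.033,0.19,0.06,0,-0.004,-0.008,0.3],[0.033,0.23,0.11,0,-0.004,-0.008,0.3],[0.033,0.233,0.16,0,-0.004,-0.008,0.3],[0.033,0.233,0.184,0,-0.004,-0.008,0.3],[0.033,0.233,0.184,0,-0.004,-0.008,0.3],[0.033,0.233,0.184,0,-0.004,-0.008,0.3]])

```text
clock: 41.8
position: [0.5782, 0.0072, 0.1246]
tool_rot: [-2.618, -0.0, 0.018]
force: [0.4, -0.8, -0.1]
grip_width: 0.0599
finger_force: 0.0
```

```bash
python3 - <<'E'
from h import *
st(); print(go([.578,.0475,.0544],.019,roll=-2.618))
b=grab_frame("top");h=cv2.cvtColor(b,cv2.COLOR_RGB2HSV)
for X in(.61,.625,.632):
    u,v=pix("top",[X,.0385,.075]).round().astype(int); print(X,u,v,[int(h[v,k][2]) for k in range(u-12,u+12)])
a=grab_frame("scene");g=cv2.cvtColor(a,cv2.COLOR_RGB2HSV)
for X in(.61,.6,.55,.54):
    u,v=pix("scene",[X,.0385,.07]).round().astype(int); print(X,u,v,[int(g[v,k][2]) for k in range(u-12,u+12)])
E
```

```text
41.8 [0.5782 0.0072 0.1246] [-2.618 -0.     0.018] [ 0.4 -0.8 -0.1] 0.0599 0.0
[ 0.0011  0.0003  0.1619  0.     -0.0003 -0.0003]
0.61 320 235 [175, 175, 175, 175, 175, 176, 174, 157, 108, 43, 26, 28, 23, 28, 64, 96, 106, 101, 86, 78, 93, 92, 76, 58]
0.625 321 228 [171, 171, 171, 170, 170, 168, 151, 103, 42, 27, 26, 25, 28, 69, 104, 131, 137, 134, 134, 134, 134, 134, 134, 134]
0.632 321 225 [161, 161, 161, 161, 161, 159, 145, 138, 139, 133, 132, 135, 128, 142, 167, 174, 157, 144, 144, 145, 145, 145, 145, 145]
0.61 318 251 [71, 69, 80, 74, 55, 92, 135, 142, 136, 119, 59, 9, 12, 13, 15, 42, 117, 173, 167, 163, 161, 165, 166, 164]
0.6 317 248 [72, 68, 82, 72, 51, 89, 140, 138, 138, 126, 58, 9, 5, 20, 12, 37, 109, 166, 165, 162, 158, 165, 160, 160]
0.55 312 232 [143, 147, 146, 143, 140, 140, 119, 50, 57, 45, 2, 12, 20, 18, 18, 71, 127, 137, 133, 134, 137, 142, 130, 133]
0.54 311 229 [138, 134, 142, 139, 137, 136, 136, 97, 51, 49, 16, 10, 16, 19, 21, 77, 133, 146, 140, 144, 149, 128, 87, 97]
```

>>> play_rows(deltas=[[0,-0.003,0.04,0,0,0,0.3],[0,-0.003,0.09,0,0,0,0.3],[0,-0.003,0.14,0,0,0,0.3],[0,-0.003,0.161,0,0,0,0.3],[0,-0.003,0.161,0,0,0,0.3],[0,-0.003,0.161,0,0,0,0.7],[0,-0.003,0.161,0,0,0,1],[0,-0.003,0.161,0,0,0,1],[0,-0.003,0.161,0,0,0,1],[0,-0.003,0.161,0,0,0,1]], newtons=60)

```text
clock: 42.9
position: [0.5778, 0.0485, 0.0566]
tool_rot: [-2.617, -0.001, 0.017]
force: [-2.0, 1.0, 13.3]
grip_width: 0.0119
finger_force: 58.6
```

>>> play_rows(deltas=[[0,0.003,-0.002,0,0,0,1],[0,0.008,-0.005,0,0,0,1],[0,0.015,-0.009,0,0,0,1],[0,0.024,-0.014,0,0,0,1],[0,0.034,-0.02,0,0,0,1],[0,0.045,-0.026,0,0,0,1],[0,0.055,-0.032,0,0,0,1],[0,0.064,-0.037,0,0,0,1],[0,0.07,-0.04,0,0,0,1],[0,0.07,-0.04,0,0,0,1]])

```text
clock: 43.9
position: [0.5784, 0.0106, 0.0566]
tool_rot: [-2.613, -0.001, 0.019]
force: [-1.2, 12.9, 11.8]
grip_width: 0.0116
finger_force: 59.3
```

```bash
cat >> h.py <<'E'
def crate(y0,x=(.68,.445)):
    h=cv2.cvtColor(grab_frame("top"),cv2.COLOR_RGB2HSV)
    for X in x:
        u,v=pix("top",[X,y0,.165]).round().astype(int); r=h[v,max(0,u-40):u+40]
        m=(r[:,0]>=18)&(r[:,0]<=24)&(r[:,1]>75)&(r[:,1]<105)&(r[:,2]>135); k=np.nonzero(m)[0]+max(0,u-40)
        print(X,len(k),k.min(),k.max(),ray("top",(k.min()+k.max())/2,v,.165).round(4))
E
python3 - <<'E'
from h import *
st(); crate(.16)
E
```

```text
43.9 [0.5784 0.0106 0.0566] [-2.613e+00 -1.000e-03  1.900e-02] [-1.2 12.9 11.8] 0.0116 59.33050990104675
0.68 35 243 277 [0.6809 0.1628 0.165 ]
0.445 5 239 243 [0.4449 0.1931 0.165 ]
```

>>> play_rows(deltas=[[0,0.005,-0.003,0,0,0,1],[0,0.015,-0.009,0,0,0,1],[0,0.03,-0.017,0,0,0,1],[0,0.047,-0.027,0,0,0,1],[0,0.065,-0.037,0,0,0,1],[0,0.083,-0.048,0,0,0,1],[0,0.101,-0.058,0,0,0,1],[0,0.118,-0.068,0,0,0,1],[0,0.13,-0.075,0,0,0,1],[0,0.135,-0.078,0,0,0,1]])

```text
clock: 44.95
position: [0.5799, -0.0673, 0.0566]
tool_rot: [-2.612, -0.001, 0.019]
force: [-0.4, 16.8, 10.5]
grip_width: 0.0118
finger_force: 59.1
```

```bash
python3 - <<'E'
from h import *
st(); crate(.085); st()
E
```

```text
44.95 [ 0.5799 -0.0673  0.0566] [-2.612e+00 -1.000e-03  1.900e-02] [-0.4 16.8 10.5] 0.0118 59.11362648010254
0.68 26 281 315 [0.6801 0.0849 0.165 ]
0.445 13 278 290 [0.4443 0.1074 0.165 ]
45.0 [ 0.5799 -0.0676  0.0566] [-2.613e+00 -1.000e-03  1.900e-02] [ 0.2 13.1 13.2] 0.0122 59.430111050605774
```

>>> play_rows(deltas=[[0,0.005,-0.003,0,0,0,1],[0,0.015,-0.009,0,0,0,1],[0,0.03,-0.017,0,0,0,1],[0,0.047,-0.027,0,0,0,1],[0,0.065,-0.037,0,0,0,1],[0,0.083,-0.048,0,0,0,1],[0,0.101,-0.058,0,0,0,1],[0,0.118,-0.068,0,0,0,1],[0,0.13,-0.075,0,0,0,1],[0,0.135,-0.078,0,0,0,1]])

```text
clock: 46.0
position: [0.5814, -0.1452, 0.0566]
tool_rot: [-2.612, -0.001, 0.019]
force: [-0.7, 17.7, 11.7]
grip_width: 0.012
finger_force: 59.2
```

```bash
python3 - <<'E'
from h import *
st(); crate(.007); st()
E
```

```text
46.0 [ 0.5814 -0.1452  0.0566] [-2.612e+00 -1.000e-03  1.900e-02] [-0.7 17.7 11.7] 0.012 59.22035336494446
0.68 9 319 353 [0.6793 0.007  0.165 ]
0.445 13 317 329 [0.4456 0.0297 0.165 ]
46.05 [ 0.5814 -0.1455  0.0566] [-2.613e+00 -1.000e-03  1.900e-02] [ 0.2 14.1 12.7] 0.0118 59.46353495121002
```

>>> play_rows(deltas=[[0,0,0,0,0,0,1],[0,-0.003,0.001,0,0,0,0.8],[0,-0.003,0.001,0,0,0,0.5],[0,-0.003,0.001,0,0,0,0.3],[0,-0.003,0.001,0,0,0,0.3],[0,-0.003,-0.04,0,0,0,0.3],[0,-0.003,-0.12,0,0,0,0.3],[0,-0.003,-0.2,0,0,0,0.3],[0,-0.003,-0.3,0,0,0,0.3],[0,-0.003,-0.35,0,0,0,0.3]])

```text
clock: 47.05
position: [0.5823, -0.2369, 0.2108]
tool_rot: [-2.621, -0.002, 0.015]
force: [0.5, -0.1, 0.5]
grip_width: 0.0597
finger_force: 0.0
```

>>> play_rows(deltas=[[0,0.05,-0.05,0,0,0,0.3],[0,0.12,-0.1,0,0,0,0.3],[0,0.18,-0.12,0,0,0,0.3],[0,0.18,-0.12,0,0,0,0.3],[0,0.18,-0.12,0,0,0,0.3],[0,0.18,-0.12,0,0,0,0.3]])

```text
clock: 47.65
position: [0.5844, -0.341, 0.2145]
tool_rot: [-2.618, -0.0, 0.018]
force: [0.6, -0.1, 0.6]
grip_width: 0.0598
finger_force: 0.0
```

```bash
python3 - <<'E'
from h import *
st(); crate(.007); b=grab_frame("top");h=cv2.cvtColor(b,cv2.COLOR_RGB2HSV)
m=((h[...,1]<70)&(h[...,2]>90)).astype(np.uint8)[170:330,290:365]
for c in cv2.findContours(m,0,2)[0]:
    if cv2.contourArea(c)>60:
        x,y,a,k=cv2.boundingRect(c);print("rim",a,k,ray("top",x+290+a/2-.5,y+170+k/2-.5,.203).round(4))
for X in(.61,.625,.55):
    u,v=pix("top",[X,-.1545,.075]).round().astype(int); print(X,u,v,[int(h[v,k][2]) for k in range(u-12,u+12)])
E
```

```text
47.65 [ 0.5844 -0.341   0.2145] [-2.618 -0.     0.018] [ 0.6 -0.1  0.6] 0.0598 0.0
0.68 8 320 353 [0.6793 0.006  0.165 ]
0.445 19 318 352 [0.4459 0.0058 0.165 ]
rim 25 25 [0.4697 0.0088 0.203 ]
rim 25 24 [0.5302 0.0096 0.203 ]
rim 24 24 [0.5928 0.0076 0.203 ]
rim 12 73 [ 0.5631 -0.0376  0.203 ]
rim 24 23 [0.6512 0.0104 0.203 ]
0.61 408 236 [159, 159, 158, 148, 139, 138, 134, 99, 38, 23, 22, 21, 26, 63, 118, 139, 141, 141, 141, 142, 142, 142, 142, 142]
0.625 408 230 [100, 100, 98, 87, 74, 68, 56, 37, 22, 23, 23, 22, 37, 97, 128, 136, 137, 137, 137, 137, 137, 137, 137, 137]
0.55 408 263 [156, 156, 157, 155, 145, 136, 132, 108, 60, 26, 24, 21, 22, 32, 79, 129, 148, 150, 149, 149, 148, 149, 148, 148]
```

```bash
python3 -c "
from workcell import *
print(job_done())"
```

```text
the job is handed in; nothing more can be done
None
```

The job is handed in, with no verdict returned: all four lampholders are in the crate's pockets, the crate stands flat on the blade (tip about 27 mm past the crate's middle), and it is centred in the bay to within about 2 cm and square to it; I never moved the arm near the tape roll, screwdriver or jar, but did not re-measure them.

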